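# Load the analyser's reagent tray

## Robot

A 7-joint arm with a two-finger parallel gripper is mounted at the origin on a cart in front of the work surface, level with it; the furniture and walls round the work are solid. World frame = base frame: x ahead of the robot, y to its left, z up, the work surface at z = 0. Lengths are in mm, angles in rad, forces in N, time in s.
With the tool pointing down it reaches from about 400 to 875 mm from the base axis. Payload 4.4 kg.
Tool frame: the origin (TCP) lies midway between the tips of the shut fingers; the grasp point (between the pads) lies 19 mm behind it (ctrl.pinch_z is the distance from the TCP to the grasp point, in mm); z points along the fingers, y is the line along which they close (so a half turn about z gives the same grasp; the last joint's range is limited). The gripper opens to 85 mm and grips with 20 to 120 N. Pads are 22 mm wide; open, the fingers measure 114 mm over their backs; the gripper's body (76 mm by 85 mm) begins 54 mm behind the grasp point. The pads swing forward as they close: fully open they stand 13 mm farther back than shut.
Start: joints at [1.144, 0.628, 0.038, 1.517, -0.027, 0.996, -0.02], TCP at [229.493, -608.154, 231.313] pointing down, gripper open.
Joint ranges: [-3.06, 3.06], [-0.37, 2.12], [-1.25, 1.32], [0.18, 2.47], [-1.1, 4.24], [0.23, 1.98], [-2.94, 2.94]. Speed limits (rad/s): [2.57, 2.57, 3.14, 3.14, 3.14, 3.14, 3.14].

## Interface

Orientations are given as [roll, pitch, yaw] about the fixed x, y, z axes, in that order (R = Rz(yaw) Ry(pitch) Rx(roll)).
In Python, from cell import read_state, cams, order, ctrl gives the robot as it stands.
- The arm moves only by the tool move_arm, never from a script. Its argument "targets" is text: rows parted by semicolons, each of 7 numbers parted by spaces: the gripper's target within -1 to 1 (fully open at 1, half-way at 0, shut at -1), then the shift along the tool's x, y, z in cm, then the turn, a rotation vector about the tool's x, y, z in degrees. A call has 1 to 5 rows; each row shifts and turns the commanded pose from where the row before left it, along the tool's axes as they then stand; what a row does not reach is not made up. A row lasts 1/12 s, in which the tool goes at most 41.7 mm and 7.16 degrees, less where a joint would pass 70% of its speed; a pose out of reach is approached as far as the arm can. A call with a gripper value outside its range is refused whole. The fingers move at their own pace and stop on an object; the grip force is fixed at half the most. Time passes only in rows, so rows that do not move let the fingers close. It gives the time, the measured TCP pose, the force, the opening and the grip force at its end, in the units of the state.
- read_state(): the state, without advancing time (a new reading comes with each control period).
- cams.get_image(name): name is "scene" or "top" or "wrist"; returns a dict with "color" (480x640x3 uint8, red, green, blue), "fovy" (degrees; the focal length in pixels is half the picture's height over the tangent of half this angle, whatever the lens; pixels are square), "cx", "cy" (the principal point, pixels), "k1" (the pictures are not rectified: a ray, as slopes to the right and down, at radius r is drawn at 1 + k1 r^2 times it, then the intrinsics apply), "rvec" (rotation vector, rad) and "tvec" (3), from world to camera coordinates, as OpenCV has them. Camera axes: x right, y down, z forward; pixel columns grow to the right and rows downward; lengths in mm; the calibration is good to about 2 mm. A picture is of the moment at which its call begins. There is no depth.
- order.finish_job(): hands the job in; it is judged then, once.
The state is a dict: "clock": time; "qpos": joint angles; "qd": joint speeds; "tau": joint torques, N m; "eef_pos": TCP position; "tool_rot": TCP orientation; "force": force on the tool from outside, world axes, zero at the start; "torque": the same for the moment, N m; "width": finger opening in mm; "gripper_force": force on a finger pad.
Only numpy, scipy, OpenCV 4.12 (cv2) and the standard library are available. Lean on these libraries where they do the work, as an engineer would, in place of code of your own. Each camera call takes 0.05 s, during which the arm holds its last target. There are 200 camera calls.

## Task

Load the analyser's reagent tray from the bottles scattered on the bench beside it (not the spare stock at the back): stand the three round reagent bottles and the small control vial each in the adapter whose cup is made for its size, upright and fully home, setting them down gently. The square bottle and the stout amber vial look similar but have no adapter: leave them standing where they are.

Things in the scene. Friction and masses are not known exactly. Their poses are not given: they have to be found in the camera images.
- bottle_large: Large round white screw-cap reagent bottle with a blue cap, 64 mm in diameter, 135 mm high with the cap, straight body to about 83 mm, cap 44 mm wide from 117 mm up; 0.3 to 0.5 kg. It stands upright on the worktop; origin at the centre of its underside, z up.
- bottle_medium: Medium round brown screw-cap reagent bottle with a black cap, 56 mm in diameter, 118 mm high with the cap, straight body to about 70 mm, cap 38 mm wide from 100 mm up; 0.15 to 0.26 kg. It stands upright on the worktop; origin at the centre of its underside, z up.
- bottle_small: Small round white screw-cap reagent bottle with a red cap, 48 mm in diameter, 96 mm high with the cap, straight body to about 56 mm, cap 34 mm wide from 78 mm up; 0.08 to 0.15 kg. It stands upright on the worktop; origin at the centre of its underside, z up.
- control_vial: Smallest container: round control vial with a white cap, 24 mm in diameter for all its 48 mm height (cap from 36 mm up); about 0.02 kg. It stands upright on the worktop; origin at the centre of its underside, z up.
- adapter_large: Fixed grey adapter for the large 64 mm bottle: 88 mm square foot, on it a round upright cup, bore 70 mm, 29 mm deep with a flared mouth (outside 88 mm wide). Origin: centre of the foot's underside, z up on the cup's axis, yaw as the tray; cup floor 10 mm, rim 39 mm above the origin. In one of the tray's four pockets (2 x 2, 96 mm apart), which varies. Tray 200 mm square, 20 mm high, handles 42.
- adapter_medium: Fixed grey adapter for the medium 56 mm bottle: 88 mm square foot, on it a round upright cup, bore 62 mm, 29 mm deep with a flared mouth (outside 80 mm wide). Origin: centre of the foot's underside, z up on the cup's axis, yaw as the tray; cup floor 27 mm, rim 56 mm above the origin. In one of the tray's four pockets (2 x 2, 96 mm apart), which varies.
- adapter_small: Fixed grey adapter for the small 48 mm bottle: 88 mm square foot, on it a round upright cup, bore 54 mm, 29 mm deep with a flared mouth (outside 72 mm wide). Origin: centre of the foot's underside, z up on the cup's axis, yaw as the tray; cup floor 49 mm, rim 78 mm above the origin. In one of the tray's four pockets (2 x 2, 96 mm apart), which varies.
- adapter_vial: Fixed grey adapter for the 24 mm control vial: 88 mm square foot, on it a round upright cup, bore 30 mm, 18 mm deep with a flared mouth (outside 48 mm wide). Origin: centre of the foot's underside, z up on the cup's axis, yaw as the tray; cup floor 97 mm, rim 115 mm above the origin. In one of the tray's four pockets (2 x 2, 96 mm apart), which varies. Tall riser.
- square_bottle: Look-alike, stays where it is: white bottle with a blue cap like the large bottle's but a square body, 58 x 58 mm, 118 mm high; fits no adapter. It stands upright on the worktop; origin at the centre of its underside, z up.
- stout_vial: Look-alike, stays where it is: amber vial with a white cap, 38 mm in diameter and 68 mm high, stouter and taller than the control vial; it has no adapter. It stands upright on the worktop; origin at the centre of its underside, z up.

How it is judged:
By the outcome, as a careful person would: the job done as asked, in the order asked, and still so for the second after the job is handed in, with the robot touching nothing.
It also fails if it takes over 96 s, if anything falls off the work surface, if the arm or the gripper's body presses on something with over 40 N, if the wrist force passes 120 N, or if a joint passes its speed limit or range.

## Working session

There is one attempt and no reset: what is moved stays moved. The work goes in short steps, Python scripts to look and compute and a tool call to move; the robot and the scene stay as the last step left them, time stands still between calls to the robot, and variables do not carry over. Pictures are saved under pics/ and viewed, at most 15 in all, crops included, and the job is handed in when it is done.

Besides the shell and the picture viewer there is one more tool, called after "Emit:" in YAML: its name, and indented under it one key for each argument. move_arm: Moves the arm, as the interface text tells. Its arguments: {"type":"object","properties":{"targets":{"type":"string"}},"required":["targets"]}

```bash
ls; mkdir -p pics; cat > h.py <<'E'
import numpy as np, cv2
from scipy.spatial.transform import Rotation as Rn
from cell import read_state, cams, order, ctrl
def cam(name):
    d=cams.get_image(name); return d
def K(d):
    f=240/np.tan(np.radians(d["fovy"])/2); return np.array([[f,0,d["cx"]],[0,f,d["cy"]],[0,0,1.]])
def proj(d,P):
    p,_=cv2.projectPoints(np.array(P,float).reshape(-1,1,3),np.array(d["rvec"],float),np.array(d["tvec"],float),K(d),np.array([d["k1"],0,0,0,0.])); return p[:,0]
def ray(d,uv,z):
    u=cv2.undistortPoints(np.array(uv,float).reshape(-1,1,2),K(d),np.array([d["k1"],0,0,0,0.]))[:,0]
    R=Rn.from_rotvec(np.array(d["rvec"],float).ravel()).as_matrix(); c=-R.T@np.array(d["tvec"],float).ravel()
    v=np.c_[u,np.ones(len(u))]@R
    z=np.broadcast_to(z,len(u)); return c+v*((z-c[2])/v[:,2])[:,None]
def save(d,n,box=None,s=1):
    im=d["color"][:,:,::-1]
    if box: im=im[box[1]:box[3],box[0]:box[2]]
    cv2.imwrite("pics/"+n,cv2.resize(im,None,fx=s,fy=s,interpolation=cv2.INTER_CUBIC))
E
python3 - <<'E'
from h import *
import pickle
for n in ("top","scene"):
    d=cam(n); save(d,n+"0.png"); pickle.dump(d,open(n+".pkl","wb"))
    print(n,d["fovy"],d["k1"],d["cx"],d["cy"]); R=Rn.from_rotvec(np.ravel(d["rvec"])).as_matrix(); print(-R.T@np.ravel(d["tvec"]),R.round(2).tolist())
print(read_state(), ctrl.pinch_z)
E
```

```text
pics
top 55.06228518991571 0.017391807020906792 324.9933815612341 244.31365462957996
[348.16375739 204.16633434 911.34512835] [[-0.04, -1.0, 0.01], [-0.97, 0.04, -0.23], [0.23, -0.02, -0.97]]
scene 46.670874019892096 -0.16880890411568003 326.4577799703342 241.2074390188677
[ 17.87623826 621.12226743 606.24577807] [[-0.65, -0.76, -0.01], [-0.49, 0.42, -0.77], [0.58, -0.5, -0.64]]
{'clock': 0.1, 'qpos': array([ 1.14419995,  0.62925132,  0.03846708,  1.5182616 , -0.02699878,
        0.99632036, -0.01995531]), 'qd': array([-0.00029572, -0.00113809,  0.00051413, -0.00472197, -0.00109126,
       -0.00094823, -0.00172187]), 'tau': array([ 2.89672244e-03, -5.64535153e+01,  1.23029955e+00, -1.93974513e+01,
        1.12444497e-02,  5.36829160e-03,  9.24004979e-06]), 'eef_pos': array([ 229.27979312, -607.61719419,  230.48501525]), 'tool_rot': array([-3.13987090e+00,  3.13696013e-05,  3.60823841e-01]), 'force': array([-0.07467424,  0.31623319,  0.20749307]), 'torque': array([-0.02168339,  0.00044344,  0.03759868]), 'gripper_force': 0.0, 'width': 85.57628923732908} 18.700000000000003
```

View pics/top0.png

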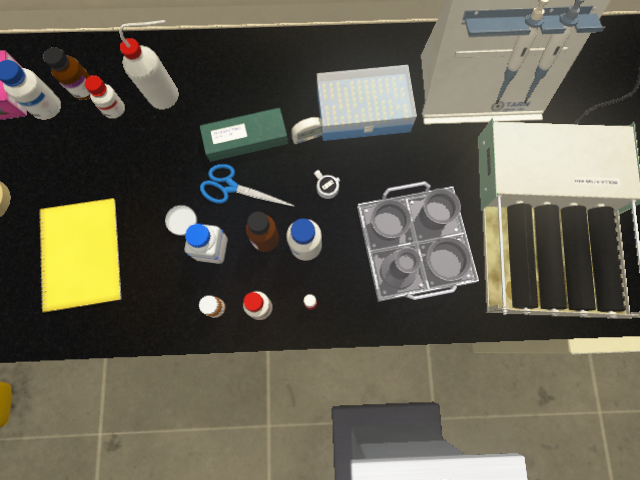

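View pics/scene0.png

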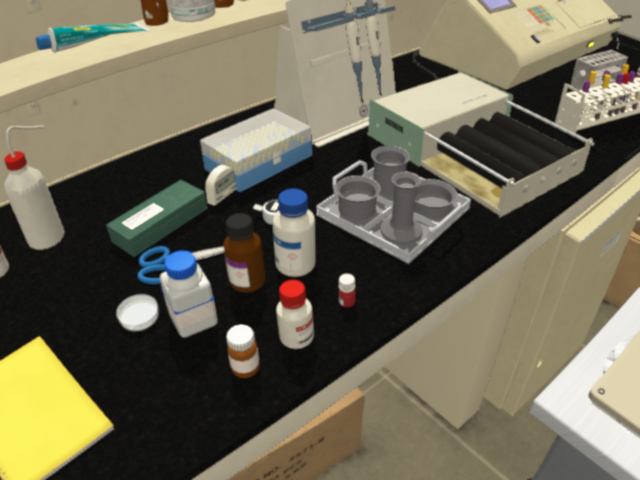

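The top view shows the large bottle (cap 303,231), the medium bottle (cap 259,224), the small bottle (cap 255,302) and the vial (cap 310,300). The tray is centred near (418,243). The square bottle (199,236) and the amber vial (210,306) stay put. I'll enlarge for accuracy.

```bash
python3 - <<'E'
from h import *
import pickle
d=pickle.load(open("top.pkl","rb")); save(d,"c1.png",(230,200,340,325),4.7); save(d,"c2.png",(350,175,485,305),4.4)
d=pickle.load(open("scene.pkl","rb")); save(d,"c3.png",(215,140,475,355),2.7)
E
```

```text
(no output)
```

View pics/c1.png

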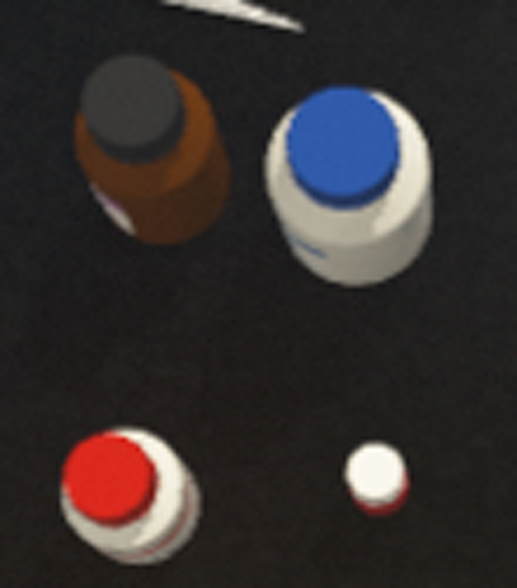

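View pics/c2.png

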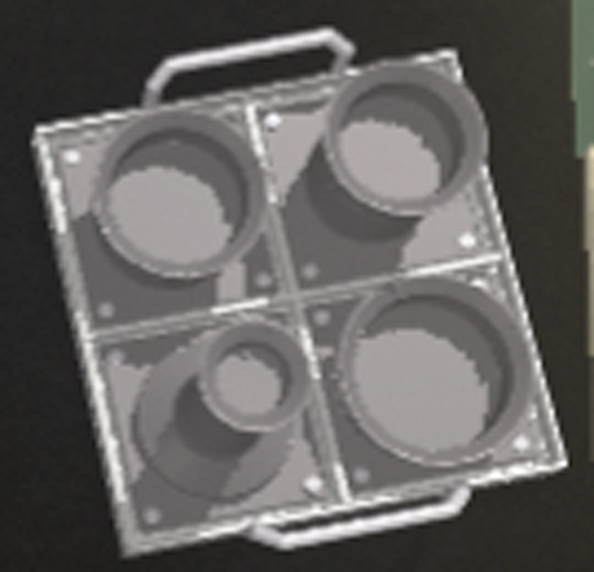

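View pics/c3.png

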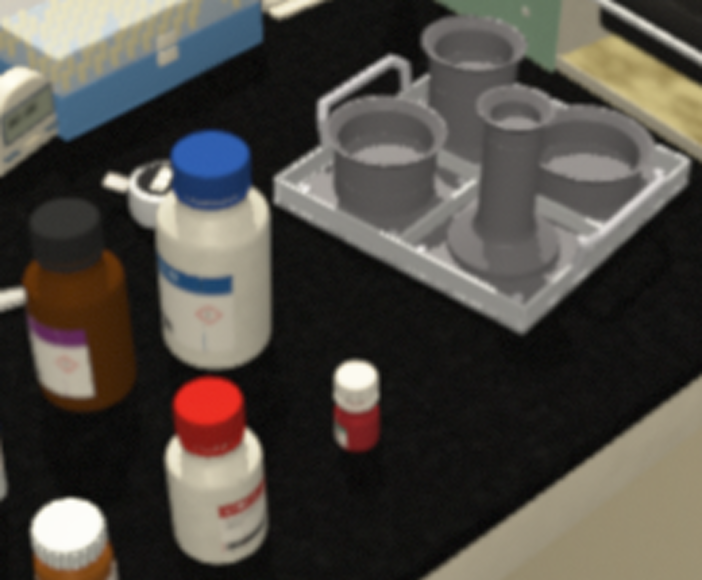

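The crops show the adapters: medium in the far-left pocket, small far-right, vial near-left and large near-right. Cap-top centres in crop 1 are medium (131,102), large (343,142), small (108,476) and vial (376,471). Rim centres in crop 2 are medium (182,193), small (405,139), vial (257,374) and large (434,371).

```bash
python3 - <<'E'
from h import *
import pickle
from scipy.optimize import least_squares
t=pickle.load(open("top.pkl","rb")); s=pickle.load(open("scene.pkl","rb"))
o=lambda a,S,b:(np.array(a)+.5)/S-.5+np.array(b)
B=["large","medium","small","vial"]
H=np.array([135,118,96,48.])
ct=o([[343,142],[131,102],[108,476],[376,471]],4.7,[230,200]); cs=o([[211,156],[66,222],[209,402],[356,376]],2.7,[215,140])
print("top",ray(t,ct,H).round(1)); print("scene",ray(s,cs,H).round(1))
rt=o([[434,371],[182,193],[405,139],[257,374]],4.4,[350,175])
Hr=np.array([39,56,78,115.])
off=48*np.array([[-1,-1],[1,1],[1,-1],[-1,1]])
def P(q):
    c,n=np.cos(q[2]),np.sin(q[2]); return np.c_[off@np.array([[c,n],[-n,c]])+q[:2],Hr+q[3]]
f=lambda q:(proj(t,P(q))-rt).ravel()
r=least_squares(f,[450,0,0.1,4]); print(r.x,r.fun.round(2)); print(P(r.x).round(1))
print("scene pred",((proj(s,P(r.x))-[215,140]+.5)*2.7).round(0))
E
```

```text
top [[558.5 229.6 135. ]
 [582.  310.3 118. ]
 [442.7 322.8  96. ]
 [446.  223.3  48. ]]
scene [[553.1 231.  135. ]
 [575.7 311.9 118. ]
 [437.8 324.1  96. ]
 [441.4 224.5  48. ]]
[ 5.58429493e+02  4.16790597e+00  1.46061943e-01 -9.76405696e+00] [ 0.24 -0.33  0.15 -0.03 -0.01  0.16 -0.35  0.18]
[[517.9 -50.3  29.2]
 [598.9  58.6  46.2]
 [612.9 -36.3  68.2]
 [504.   44.7 105.2]]
scene pred [[584. 149.]
 [383. 136.]
 [472.  49.]
 [511. 115.]]
```

```bash
cat >> h.py <<'E'
def go(*wps, yaw=None):
    """print shift in tool axes (cm), rows needed, for successive world TCP waypoints, plus turn to point down at yaw deg"""
    st=read_state(); p=st["eef_pos"]; R=Rn.from_euler("xyz",st["tool_rot"])
    print("t",round(st["clock"],1),"p",p.round(1),"rpy",np.degrees(st["tool_rot"]).round(1),"w",round(float(st["width"]),1),"F",st["force"].round(1),"q",st["qpos"].round(2))
    if yaw is not None:
        print("turn",np.degrees((R.inv()*Rn.from_euler("xyz",[180,0,yaw],degrees=True)).as_rotvec()).round(1))
    for w in wps:
        v=R.inv().apply(np.array(w,float)-p)/10; n=int(np.ceil(np.linalg.norm(v)/4.1)); print(w,"cm",v.round(2),"rows",n,"each",(v/max(n,1)).round(2)); p=np.array(w,float)
E
python3 - <<'E'
from h import *
import pickle
from scipy.optimize import least_squares
go([430,-330,330],[555,0,330],[500,260,300],yaw=70)
E
```

```text
t 0.1 p [ 229.3 -607.6  230.5] rpy [-179.9    0.    20.7] w 85.6 F [-0.1  0.3  0.2] q [ 1.14  0.63  0.04  1.52 -0.03  1.   -0.02]
turn [ -0.1  -0.  -49.3]
[430, -330, 330] cm [ 28.58 -18.9   -9.92] rows 9 each [ 3.18 -2.1  -1.1 ]
[555, 0, 330] cm [ 23.35 -26.46   0.04] rows 9 each [ 2.59 -2.94  0.  ]
[500, 260, 300] cm [  4.03 -26.26   3.05] rows 7 each [ 0.58 -3.75  0.44]
```

Emit:
move_arm:
  targets: "1 0 0 -1.5 0 0 -7; 1 0 0 -1.5 0 0 -7; 1 0 0 -1.5 0 0 -7; 1 0 0 -1.5 0 0 -7; 1 0 0 -1.5 0 0 -7"

```text
clock: 0.52
eef_pos: [229.3, -607.8, 306.5]
tool_rot: [-3.141, -0.001, 0.978]
force: [-0.2, 0.7, -0.1]
width: 85.3
gripper_force: 0.0
```

Emit:
move_arm:
  targets: "1 0 0 -1.5 0 0 -7; 1 0 0 -1 0 0 -7; 1 0 0 0 0 0 0"

```text
clock: 0.77
eef_pos: [229.8, -609.1, 333.4]
tool_rot: [3.139, 0.002, 1.219]
force: [-0.2, -0.3, 0.2]
width: 85.4
gripper_force: 0.0
```

```bash
python3 - <<'E'
from h import *
go([430,-330,330],[500,30,330],[490,260,300],yaw=70)
E
```

```text
t 0.8 p [ 229.8 -609.1  333.4] rpy [1.798e+02 1.000e-01 6.980e+01] w 85.4 F [-0.2 -0.3  0.2] q [ 1.28  0.55 -0.19  1.37  0.1   1.23  0.73]
turn [ 0.2  0.1 -0.2]
[430, -330, 330] cm [33.1   9.17  0.28] rows 9 each [3.68 1.02 0.03]
[500, 30, 330] cm [36.21 -5.84 -0.1 ] rows 9 each [ 4.02 -0.65 -0.01]
[490, 260, 300] cm [21.25 -8.88  2.92] rows 6 each [ 3.54 -1.48  0.49]
```

Emit:
move_arm:
  targets: "1 3.7 1 0 0 0 0;1 3.7 1 0 0 0 0;1 3.7 1 0 0 0 0;1 3.7 1 0 0 0 0;1 3.7 1 0 0 0 0"

```text
clock: 1.18
eef_pos: [340.9, -450.0, 330.2]
tool_rot: [-3.14, -0.001, 1.212]
force: [0.0, -0.0, -0.0]
width: 85.5
gripper_force: 0.0
```

Emit:
move_arm:
  targets: "1 3.7 1 0 0 0 0;1 3.7 1 0 0 0 0;1 3.7 1 0 0 0 0;1 3.7 1 0 0 0 0;1 4 -0.6 0 0 0 0"

```text
clock: 1.6
eef_pos: [440.1, -286.4, 330.2]
tool_rot: [3.141, -0.001, 1.212]
force: [0.8, -0.2, 0.4]
width: 85.3
gripper_force: 0.0
```

Emit:
move_arm:
  targets: "1 4 -0.6 0 0 0 0;1 4 -0.6 0 0 0 0;1 4 -0.6 0 0 0 0;1 4 -0.6 0 0 0 0;1 4 -0.6 0 0 0 0"

```text
clock: 2.02
eef_pos: [478.6, -87.7, 330.5]
tool_rot: [-3.14, 0.0, 1.212]
force: [1.1, 0.3, 0.5]
width: 85.4
gripper_force: 0.0
```

Emit:
move_arm:
  targets: "1 4 -0.6 0 0 0 0;1 4 -0.6 0 0 0 0;1 4 -0.6 0 0 0 0;1 0 0 0 0 0 0;1 0 0 0 0 0 0"

```text
clock: 2.43
eef_pos: [503.5, 32.1, 330.4]
tool_rot: [-3.14, -0.0, 1.219]
force: [0.1, -0.1, 0.2]
width: 85.6
gripper_force: 0.0
```

```bash
python3 - <<'E'
from h import *
import pickle
go([490,260,300],yaw=70)
d=cam("wrist"); save(d,"w1.png"); pickle.dump(d,open("w1.pkl","wb"))
q=[555,3,.146,0]
print(d["fovy"],ray(d,[[320,240]],0), proj(d,[[518,-50,40],[599,59,57],[613,-36,79],[504,45,116]]))
E
```

```text
t 2.4 p [503.5  32.1 330.4] rpy [-179.9   -0.    69.8] w 85.6 F [ 0.1 -0.1  0.2] q [ 0.18  0.33 -0.4   1.77  0.14  1.07 -0.63]
turn [-0.1 -0.  -0.2]
[490, 260, 300] cm [20.93 -9.12  3.07] rows 6 each [ 3.49 -1.52  0.51]
62.19928680727799 [[468.68219427 -30.30070109   0.        ]] [[365.38069303 251.47953062]
 [408.18414303 135.30997395]
 [452.29409692 221.27926322]
 [324.53000611 190.00233386]]
```

View pics/w1.png

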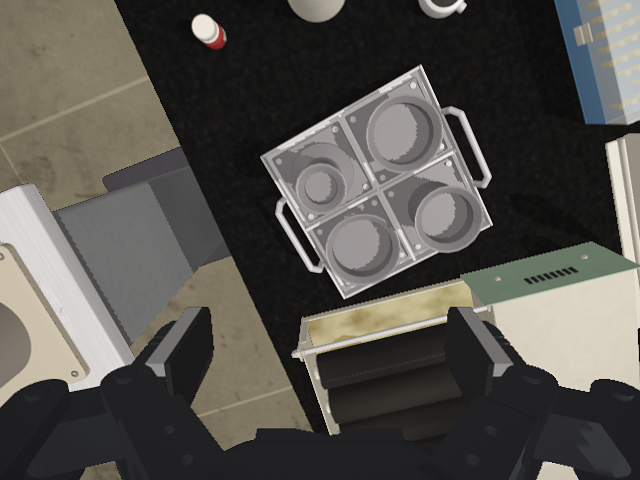

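The wrist view shows the four rims: vial (321,186), medium (404,134), small (447,218) and large (362,250). I'll fit these jointly with the other two cameras.

```bash
cat > fit.py <<'E'
from h import *
import pickle
from scipy.optimize import least_squares
t,s,w=[pickle.load(open(f,"rb")) for f in ("top.pkl","scene.pkl","w1.pkl")]
o=lambda a,S,b:(np.array(a)+.5)/S-.5+np.array(b)
H=np.array([135,118,96,48.]); Hr=np.array([39,56,78,115.])
ct=o([[343,142],[131,102],[108,476],[376,471]],4.7,[230,200]); cs=o([[211,156],[66,222],[209,402],[356,376]],2.7,[215,140])
rt=o([[434,371],[182,193],[405,139],[257,374]],4.4,[350,175]); rw=np.array([[362,250],[404,134],[447,218],[321,186.]])
rs=o([[383,140],[473,43],[514,108]],2.7,[215,140])
off=48*np.array([[-1,-1],[1,1],[1,-1],[-1,1]])
def P(q):
    c,n=np.cos(q[2]),np.sin(q[2]); return np.c_[off@np.array([[c,n],[-n,c]])+q[:2],Hr+q[3]]
def f(q):
    A=P(q); B=np.c_[q[13:21].reshape(4,2),H]; g=q[4:13].reshape(3,3)
    return np.r_[(proj(t,A+g[0])-rt).ravel(),(proj(w,A+g[2])-rw).ravel(),(proj(s,(A+g[1])[1:])-rs).ravel()/2,
      (proj(t,B+g[0])-ct).ravel(),(proj(s,B+g[1])-cs).ravel()/2, g.ravel()/2,(q[3]-4)/3]
r=least_squares(f,np.r_[556,4,.146,4,np.zeros(9),558,229,580,310,440,323,445,223])
q=r.x
if __name__=="__main__":
    print(q[:4].round(3),q[4:13].round(1)); print(P(q).round(1)); print(q[13:].reshape(4,2).round(1)); print(r.fun.round(1))
E
python3 fit.py
```

```text
[ 5.55166e+02  7.17700e+00  1.44000e-01 -1.00000e+00] [ 1.  -0.6  0.4 -1.4  0.  -1.7  0.4  0.5 -1.1]
[[514.5 -47.2  38. ]
 [595.8  61.6  55. ]
 [609.6 -33.4  77. ]
 [500.8  47.8 114. ]]
[[557.2 230. ]
 [580.5 310.7]
 [441.4 323.2]
 [444.7 223.6]]
[ 0.3 -0.  -0.3 -0.3  0.1 -0.1 -0.8  0.4 -0.3 -1.1  0.1 -0.8  0.8  0.8
 -0.6  1.1  0.2 -1.6  0.2  0.1 -0.   0.3  0.1  0.1  0.1  0.2  0.1  0.1
  0.1  0.1 -0.3 -0.  -0.3 -0.2 -0.2 -0.1 -0.2 -0.   0.5 -0.3  0.2 -0.7
  0.  -0.9  0.2  0.3 -0.6 -1.7]
```

Emit:
move_arm:
  targets: "1 3.6 -1.8 0 0 0 0;1 3.6 -1.8 0 0 0 0;1 3.6 -1.8 0 0 0 0;1 0 0 0 0 0 0;1 0 0 0 0 0 0"

```text
clock: 2.9
eef_pos: [490.3, 149.8, 330.9]
tool_rot: [-3.141, 0.001, 1.217]
force: [0.6, -0.7, -0.3]
width: 85.8
gripper_force: 0.0
```

```bash
python3 - <<'E'
from h import *
import pickle
go([557,230,300],yaw=70)
d=cam("wrist"); save(d,"w2.png"); pickle.dump(d,open("w2.pkl","wb"))
print(proj(d,[[557,230,135],[580.5,310.7,118],[441.4,323,96],[444.7,223.6,48]]).round(0))
E
```

```text
t 2.9 p [490.3 149.8 330.9] rpy [-180.     0.    69.7] w 85.8 F [ 0.6 -0.7 -0.3] q [-0.03  0.35 -0.44  1.74  0.17  1.09 -0.88]
turn [-0.   0.  -0.3]
[557, 230, 300] cm [9.84 3.48 3.08] rows 3 each [3.28 1.16 1.03]
[[372.  87.]
 [366. -25.]
 [206.  32.]
 [263. 139.]]
```

View pics/w2.png

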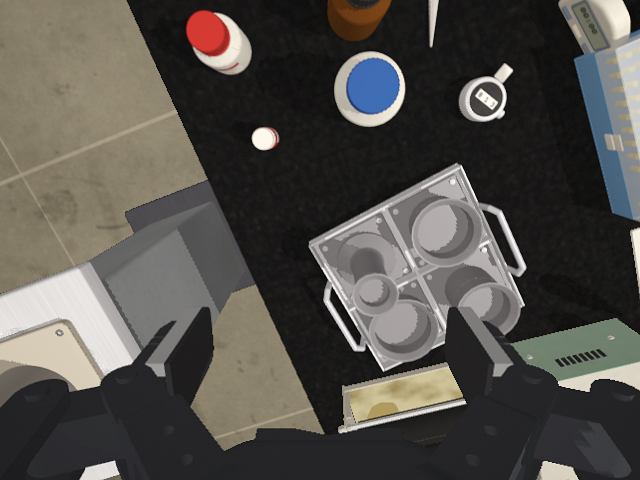

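Caps in this wrist view are at (373,87), (208,32) and (264,138), within 2 px of the prediction. The rims are at large (402,330), medium (446,232), small (487,307) and vial (375,295). I'll add this view to the fit.

```bash
python3 - <<'E'
import fit; from fit import *
w2=pickle.load(open("w2.pkl","rb"))
print("pred rims",proj(w2,P(q)).round(1))
r2=np.array([[402,330],[446,231.5],[487,307],[375,295.]]); c2=np.array([[373,87],[208,32],[264,138.]])
def f2(q):
    g=q[21:24]; B=np.c_[q[13:21].reshape(4,2),H][[0,2,3]]
    return np.r_[f(q[:21]),(proj(w2,P(q)+g)-r2).ravel(),(proj(w2,B+g)-c2).ravel(),g/2]
q=least_squares(f2,np.r_[q,0,0,0]).x
print(q[:4].round(3),q[4:13].round(1),q[21:].round(1)); print(P(q).round(1)); print(q[13:21].reshape(4,2).round(1))
go([558,230,280],[558,230,102],yaw=70)
E
```

```text
pred rims [[402.4 330.8]
 [446.7 233.2]
 [487.  312. ]
 [374.3 294.2]]
[ 5.55342e+02  7.42800e+00  1.53000e-01 -1.50500e+00] [ 0.8 -0.6  0.7 -1.6 -0.  -1.6  0.3  0.2 -1. ] [ 0.5  0.4 -1.7]
[[515.2 -47.3  37.5]
 [595.5  62.2  54.5]
 [610.1 -32.7  76.5]
 [500.6  47.5 113.5]]
[[557.3 229.6]
 [580.7 310.7]
 [442.1 322.8]
 [445.1 223.9]]
t 3.0 p [490.8 147.6 330.7] rpy [-1.80e+02  1.00e-01  6.95e+01] w 85.3 F [-0.6  0.1  1. ] q [-0.03  0.35 -0.44  1.74  0.17  1.09 -0.88]
turn [-0.   0.1 -0.5]
[558, 230, 280] cm [10.08  3.42  5.06] rows 3 each [3.36 1.14 1.69]
[558, 230, 102] cm [3.00e-02 1.00e-02 1.78e+01] rows 5 each [0.01 0.   3.56]
```

Emit:
move_arm:
  targets: "1 3.3 1.1 1.7 0 0 0;1 3.3 1.1 1.7 0 0 0;1 3.3 1.1 1.7 0 0 0;1 0 0 3 0 0 0;1 0 0 3 0 0 0"

```text
clock: 3.37
eef_pos: [558.4, 229.1, 218.9]
tool_rot: [3.14, -0.0, 1.212]
force: [0.7, -0.5, -0.2]
width: 85.3
gripper_force: 0.0
```

Emit:
move_arm:
  targets: "1 0 0 3 0 0 0;1 0 0 3 0 0 0;1 0 0 3 0 0 0;1 0 0 2 0 0 0;1 0 0 0 0 0 0"

```text
clock: 3.78
eef_pos: [554.3, 224.9, 105.5]
tool_rot: [-3.136, 0.009, 1.211]
force: [-0.9, -0.0, 0.0]
width: 85.5
gripper_force: 0.0
```

```bash
python3 - <<'E'
from h import *
go([557.3,229.6,102],yaw=70)
E
```

```text
t 3.8 p [554.3 224.9 105.5] rpy [-179.7    0.5   69.4] w 85.5 F [-0.9 -0.   0. ] q [-0.22  0.74 -0.34  1.76  0.35  0.71 -1.11]
turn [-0.3  0.5 -0.6]
[557.3, 229.6, 102] cm [0.55 0.12 0.35] rows 1 each [0.55 0.12 0.35]
```

Emit:
move_arm:
  targets: "1 0.3 0.1 0.2 0 0.3 -0.6;1 0 0 0 0 0 0;1 0 0 0 0 0 0"

```text
clock: 4.03
eef_pos: [559.8, 232.7, 109.9]
tool_rot: [3.139, -0.007, 1.225]
force: [-0.4, 0.1, -0.3]
width: 85.6
gripper_force: 0.0
```

```bash
python3 - <<'E'
from h import *
import pickle
go([557.3,229.6,102],yaw=70)
E
```

```text
t 4.0 p [559.8 232.7 109.9] rpy [179.9  -0.4  70.2] w 85.6 F [-0.4  0.1 -0.3] q [-0.22  0.73 -0.35  1.75  0.35  0.71 -1.1 ]
turn [ 0.1 -0.4  0.2]
[557.3, 229.6, 102] cm [-0.38 -0.13  0.79] rows 1 each [-0.38 -0.13  0.79]
```

Emit:
move_arm:
  targets: "1 -0.3 -0.1 0.7 0 0 0;1 0 0 0 0 0 0;1 0 0 0 0 0 0;-1 0 0 0 0 0 0;-1 0 0 0 0 0 0"

```text
clock: 4.45
eef_pos: [556.4, 230.8, 101.6]
tool_rot: [3.141, -0.006, 1.227]
force: [0.1, 0.9, -0.1]
width: 64.0
gripper_force: 0.0
```

Emit:
move_arm:
  targets: "-1 0 0 0 0 0 0;-1 0 0 0 0 0 0;-1 0 0 0 0 0 0;-1 0 0 0 0 0 0;-1 0 0 0 0 0 0"

```text
clock: 4.87
eef_pos: [557.2, 230.6, 102.2]
tool_rot: [3.14, -0.006, 1.226]
force: [0.8, -1.0, 5.4]
width: 44.9
gripper_force: 54.6
```

```bash
python3 - <<'E'
from h import *
import pickle
go([557.3,229.6,102],yaw=70)
d=cam("wrist"); save(d,"w3.png"); print(proj(d,[[557.3,229.6,135]]))
E
```

```text
t 4.9 p [557.2 230.6 102.2] rpy [179.9  -0.4  70.3] w 44.9 F [ 0.8 -1.   5.4] q [-0.23  0.74 -0.34  1.76  0.36  0.69 -1.11]
turn [ 0.1 -0.4  0.3]
[557.3, 229.6, 102] cm [-0.09  0.04  0.02] rows 1 each [-0.09  0.04  0.02]
[[329.53719057 363.17808176]]
```

View pics/w3.png

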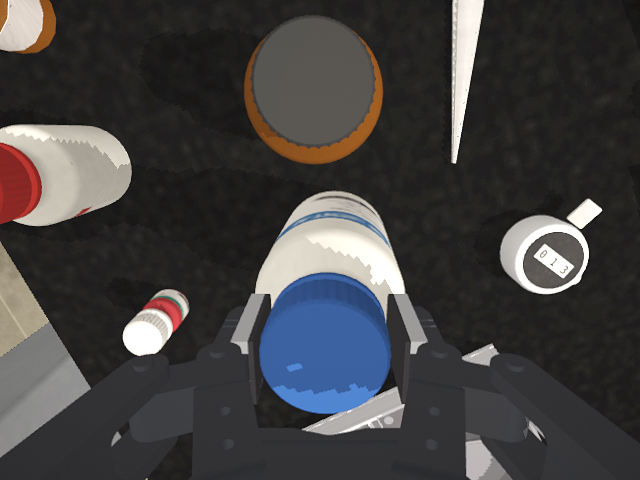

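The cap (326,345) is gripped: width 44.9 mm, 55 N, centred between the pads. The medium cap shows at (314,80).

Emit:
move_arm:
  targets: "-1 0 0 -1 0 0 0;-1 0 0 -3 0 0 0;-1 0 0 -4 0 0 0;-1 0 0 -4 0 0 0;-1 0 0 -4 0 0 0"

```text
clock: 5.33
eef_pos: [554.6, 229.5, 262.4]
tool_rot: [-3.139, -0.004, 1.227]
force: [0.7, -0.1, -4.1]
width: 40.3
gripper_force: 64.2
```

Emit:
move_arm:
  targets: "-1 0 0 -2 0 0 0;-1 0 0 0 0 0 0;-1 0 0 0 0 0 0"

```text
clock: 5.58
eef_pos: [555.6, 229.6, 281.7]
tool_rot: [3.141, -0.006, 1.227]
force: [-0.0, -0.3, -5.0]
width: 40.2
gripper_force: 64.2
```

```bash
python3 - <<'E'
from h import *
import pickle
d=pickle.load(open("w2.pkl","rb"))
go([515,-47,280],[515,-47,150],yaw=70)
E
```

```text
t 5.6 p [555.6 229.6 281.7] rpy [180.   -0.3  70.3] w 40.2 F [-0.  -0.3 -5. ] q [-0.17  0.53 -0.43  1.59  0.24  1.07 -1.  ]
turn [ 0.  -0.3  0.3]
[515, -47, 280] cm [-2.741e+01  5.520e+00  2.000e-02] rows 7 each [-3.92  0.79  0.  ]
[515, -47, 150] cm [-7.0e-02 -1.0e-02  1.3e+01] rows 4 each [-0.02 -0.    3.25]
```

```bash
python3 - <<'E'
from h import *
def bl(im):
    m=((im[:,:,2].astype(int)-im[:,:,0])>60).astype(np.uint8); n,l,s,c=cv2.connectedComponentsWithStats(m); i=1+s[1:,4].argmax(); return s[i],c[i].round(1)
print(bl(cv2.imread("pics/w3.png")[:,:,::-1])); d=cam("wrist"); print(bl(d["color"])); save(d,"w4.png")
s=cam("scene"); save(s,"s1.png"); print(bl(s["color"]))
cv2.imwrite("pics/b1.png",np.hstack([cv2.resize(d["color"][180:,150:510,::-1],(390,325)),cv2.resize(s["color"][:400,200:560,::-1],(390,433))[:325]]))
E
```

```text
(array([  259,   273,   132,   141, 14717], dtype=int32), array([325.3, 344.2]))
(array([  269,   267,   121,   134, 12789], dtype=int32), array([327.4, 336.2]))
(array([ 138,  246,   59,   38, 1406], dtype=int32), array([167.3, 264. ]))
```

View pics/b1.png

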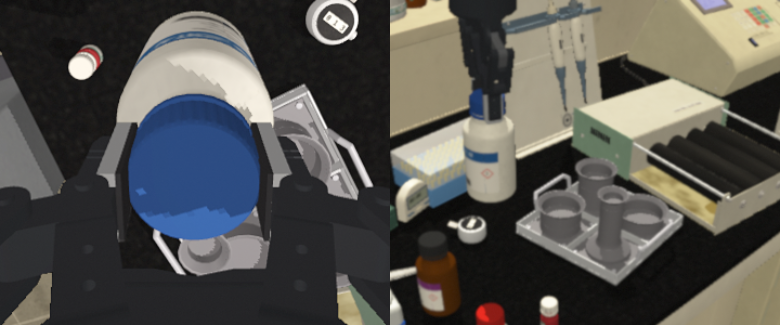

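The wrist half shows the cap still between the pads but slightly farther away, so it has slipped about 10 mm down. The scene half shows the bottle hanging upright, with its bottom edge near full-frame (292,183). I'll work out its height from that.

```bash
python3 - <<'E'
from h import *
import pickle
s=pickle.load(open("scene.pkl","rb"))
a=np.linspace(0,6.28,60)
for z in (160,170,180): 
    p=proj(s,np.c_[555.6+32*np.cos(a),229.6+32*np.sin(a),0*a+z]); print(z,p.min(0),p.max(0))
im=cv2.imread("pics/s1.png")
for x in (275,283,291,299): print(x,im[165:195:2,x].sum(1))
E
```

```text
160 [269.45961646 170.0163091 ] [314.12105514 195.03347055]
170 [268.9821306  164.26837979] [313.99002879 189.09708241]
180 [268.49948104 158.43763503] [313.8574521  183.06630118]
275 [475 458 443 445 464 443 436 434 349  86  31  40  44  59  51]
283 [508 510 510 506 507 509 491 465 470 469 351  68  52  44  55]
291 [497 512 513 514 513 513 509 483 482 478 457 200  54  48  45]
299 [495 499 501 501 503 501 490 470 464 466 404 124  55  53  49]
```

Emit:
move_arm:
  targets: "-1 -2 0.4 0 0 0 0;-1 -3 0.6 0 0 0 0;-1 -3.5 0.7 0 0 0 0;-1 -3.5 0.7 0 0 0 0;-1 -3.5 0.7 0 0 0 0"

```text
clock: 6.1
eef_pos: [530.7, 71.6, 277.9]
tool_rot: [-3.137, -0.003, 1.227]
force: [0.4, -0.7, -4.4]
width: 40.1
gripper_force: 63.4
```

Emit:
move_arm:
  targets: "-1 -3.5 0.7 0 0 0 0;-1 -3.5 0.7 0 0 0 0;-1 -3 0.6 0 0 0 0;-1 -1.8 0.4 0 0 0 0;-1 0 0 0 0 0 0"

```text
clock: 6.52
eef_pos: [512.9, -52.3, 277.2]
tool_rot: [-3.137, 0.0, 1.218]
force: [-0.2, -0.2, -4.3]
width: 40.2
gripper_force: 63.4
```

Emit:
move_arm:
  targets: "-1 0 0 0 0 0 0;-1 0 0 0 0 0 0"

```text
clock: 6.68
eef_pos: [514.7, -44.9, 278.4]
tool_rot: [-3.138, -0.006, 1.227]
force: [-0.3, 0.4, -2.7]
width: 40.3
gripper_force: 63.4
```

```bash
python3 - <<'E'
from h import *
import pickle
go([515,-47,160],yaw=70)
d=cam("wrist"); save(d,"w5.png"); pickle.dump(d,open("w5.pkl","wb"))
save(d,"w5.png")
E
```

```text
t 6.7 p [514.7 -44.9 278.4] rpy [-179.8   -0.3   70.3] w 40.3 F [-0.3  0.4 -2.7] q [ 0.34  0.41 -0.42  1.81  0.19  0.96 -0.51]
turn [-0.2 -0.3  0.3]
[515, -47, 160] cm [-0.25  0.14 11.84] rows 3 each [-0.08  0.05  3.95]
```

View pics/w5.png

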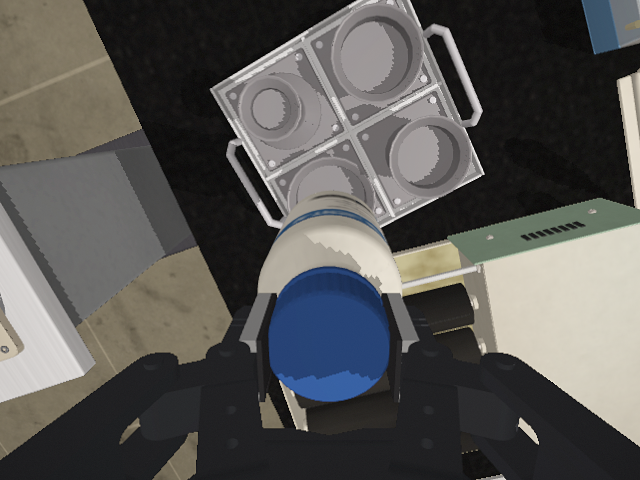

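The view shows rims at vial (270,108), medium (377,53) and small (430,152), with the cap-top centre near (329,341). I'll compare these with the predictions.

```bash
python3 - <<'E'
from h import *
import pickle
d=pickle.load(open("w5.pkl","rb"))
A=[[515.2,-47.3,37.5],[595.5,62.2,54.5],[610.1,-32.7,76.5],[500.6,47.5,113.5]]
print(proj(d,A).round(1)); m=[[377,53],[430,152],[270,108]]
print(ray(d,m,np.array(A)[1:,2]).round(1)); print(ray(d,m,np.array(A)[1:,2]+5).round(1))
print("cap",ray(d,[[329,341]],304.), "tcp proj",proj(d,[[514.7,-44.9,278.4+26]]))
# w3 medium cap
E
```

```text
[[330.6 201.2]
 [376.5  54.2]
 [429.5 157.5]
 [269.2 108.6]]
[[596.2  63.   54.5]
 [611.7 -28.4  76.5]
 [501.3  47.7 113.5]]
[[595.4  62.4  59.5]
 [610.7 -27.6  81.5]
 [502.   47.3 118.5]]
cap [[515.99419312 -42.4249354  304.        ]] tcp proj [[327.84480134 348.89975684]]
```

Emit:
move_arm:
  targets: "-1 -0.3 0 1.5 0 0 0;-1 0 0 3.5 0 0 0;-1 0 0 3 0 0 0;-1 0 0 2 0 0 0;-1 0 0 1 0 0 0"

```text
clock: 7.15
eef_pos: [512.8, -46.5, 166.9]
tool_rot: [-3.136, -0.004, 1.229]
force: [0.3, -0.2, -4.0]
width: 39.8
gripper_force: 63.9
```

Emit:
move_arm:
  targets: "-1 0 0 0.5 0 0 0;-1 0 0 0.5 0 0 0;-1 0 0 0.3 0 0 0;-1 0 0 0 0 0 0"

```text
clock: 7.48
eef_pos: [515.3, -47.8, 157.3]
tool_rot: [3.141, -0.006, 1.227]
force: [0.3, 0.1, -3.6]
width: 40.0
gripper_force: 63.9
```

```bash
python3 - <<'E'
from h import *
go([514.5,-48,121],yaw=70)
E
```

```text
t 7.5 p [515.3 -47.8 157.3] rpy [179.9  -0.3  70.3] w 40.0 F [ 0.3  0.1 -3.6] q [ 0.28  0.56 -0.35  1.96  0.3   0.67 -0.6 ]
turn [ 0.1 -0.3  0.3]
[514.5, -48, 121] cm [-0.07 -0.07  3.63] rows 1 each [-0.07 -0.07  3.63]
```

Emit:
move_arm:
  targets: "-1 0 0 0.4 0 0 0;-1 0 0 0.4 0 0 0;-1 0 0 0.4 0 0 0;-1 0 0 0.4 0 0 0;-1 0 0 0 0 0 0"

```text
clock: 7.9
eef_pos: [514.2, -48.1, 140.1]
tool_rot: [-3.14, -0.005, 1.226]
force: [-0.2, 0.1, -3.3]
width: 40.1
gripper_force: 63.9
```

Emit:
move_arm:
  targets: "-1 0 0 0.3 0 0 0;-1 0 0 0.3 0 0 0;-1 0 0 0.3 0 0 0;-1 0 0 0 0 0 0;-1 0 0 0 0 0 0"

```text
clock: 8.32
eef_pos: [514.7, -47.9, 131.6]
tool_rot: [-3.141, -0.005, 1.226]
force: [-0.1, 0.1, -4.4]
width: 40.2
gripper_force: 63.9
```

Emit:
move_arm:
  targets: "-1 0 0 0.2 0 0 0;-1 0 0 0.2 0 0 0;-1 0 0 0.2 0 0 0;-1 0 0 0 0 0 0"

```text
clock: 8.65
eef_pos: [514.6, -47.9, 125.5]
tool_rot: [-3.141, -0.005, 1.227]
force: [-0.0, 1.1, -4.1]
width: 40.5
gripper_force: 63.9
```

Emit:
move_arm:
  targets: "-1 0 0 0.2 0 0 0;-1 0 0 0.1 0 0 0;-1 0 0 0 0 0 0"

```text
clock: 8.9
eef_pos: [514.7, -47.9, 122.6]
tool_rot: [-3.141, -0.005, 1.226]
force: [-0.2, -0.3, -5.4]
width: 40.3
gripper_force: 63.9
```

Emit:
move_arm:
  targets: "-1 0 0 0.15 0 0 0;-1 0 0 0.1 0 0 0;-1 0 0 0 0 0 0"

```text
clock: 9.15
eef_pos: [515.1, -47.6, 121.2]
tool_rot: [3.141, -0.005, 1.227]
force: [-1.4, 0.8, 4.9]
width: 40.1
gripper_force: 65.3
```

Emit:
move_arm:
  targets: "-1 0 0 0.15 0 0 0;-1 0 0 0 0 0 0"

```text
clock: 9.32
eef_pos: [515.2, -47.4, 121.1]
tool_rot: [3.14, -0.005, 1.227]
force: [-5.8, 0.8, 18.1]
width: 39.8
gripper_force: 67.6
```

Emit:
move_arm:
  targets: "-1 0 0 0.15 0 0 0;-1 0 0 0 0 0 0"

```text
clock: 9.48
eef_pos: [515.3, -47.3, 121.0]
tool_rot: [3.139, -0.005, 1.227]
force: [-8.3, 1.1, 30.7]
width: 40.0
gripper_force: 69.9
```

Emit:
move_arm:
  targets: "-1 0 0 -0.35 0 0 0;-1 0 0 0 0 0 0;1 0 0 0 0 0 0;1 0 0 0 0 0 0;1 0 0 0 0 0 0"

```text
clock: 9.9
eef_pos: [515.1, -47.9, 120.7]
tool_rot: [3.141, -0.005, 1.226]
force: [0.1, 0.1, 0.4]
width: 74.9
gripper_force: 0.0
```

Emit:
move_arm:
  targets: "1 0 0 0 0 0 0;1 0 0 0 0 0 0;1 0 0 -2 0 0 0;1 0 0 -4 0 0 0;1 0 0 -4 0 0 0"

```text
clock: 10.32
eef_pos: [513.3, -48.1, 220.8]
tool_rot: [-3.137, -0.005, 1.227]
force: [1.2, 0.5, -0.4]
width: 85.5
gripper_force: 0.0
```

Emit:
move_arm:
  targets: "1 0 0 -4 0 0 0;1 0 0 -3 0 0 0;1 0 0 0 0 0 0;1 0 0 0 0 0 0"

```text
clock: 10.65
eef_pos: [515.6, -48.8, 292.5]
tool_rot: [3.137, -0.006, 1.226]
force: [-0.6, -0.5, -0.5]
width: 85.6
gripper_force: 0.0
```

```bash
python3 - <<'E'
from h import *
import pickle
t=cam("top"); s=cam("scene"); pickle.dump((t,s),open("b2.pkl","wb"))
def bl(im):
    m=((im[:,:,2].astype(int)-im[:,:,0])>60).astype(np.uint8); n,l,st,c=cv2.connectedComponentsWithStats(m); return [(st[i].tolist(),c[i].round(1).tolist()) for i in range(1,n) if st[i,4]>150]
print(bl(t["color"])); print(bl(s["color"]))
print("pred caps top/scene, home z=147",proj(t,[[515.3,-47,147]]),proj(s,[[515.3,-47,147]]))
w3=cv2.imread("pics/w3.png")
go([581,310.7,290],[581,310.7,83],yaw=70)
E
```

```text
[([0, 60, 25, 26, 407], [9.9, 71.4]), ([200, 164, 38, 40, 674], [219.6, 183.2]), ([185, 223, 25, 24, 467], [197.1, 234.9]), ([454, 235, 25, 24, 469], [465.7, 246.8])]
[([53, 25, 90, 19, 618], [85.8, 32.3]), ([429, 134, 25, 20, 398], [440.4, 142.9]), ([237, 166, 30, 22, 170], [248.2, 175.6]), ([138, 246, 59, 38, 1409], [167.3, 264.0])]
pred caps top/scene, home z=147 [[465.23645972 246.40410504]] [[438.36261652 138.4577316 ]]
t 10.8 p [513.7 -48.9 289.9] rpy [-179.9   -0.3   70.3] w 85.4 F [ 0.3 -0.2 -0.7] q [ 0.35  0.39 -0.43  1.8   0.19  0.99 -0.5 ]
turn [-0.1 -0.3  0.3]
[581, 310.7, 290] cm [36.12 -5.8   0.16] rows 9 each [ 4.01 -0.64  0.02]
[581, 310.7, 83] cm [-0.09  0.03 20.7 ] rows 6 each [-0.02  0.01  3.45]
```

The large bottle is home: its cap matches the predicted pixel. The slip happened because the tips gripped the shoulder below the cap, so I'll grip the next caps higher. Medium bottle next.

Emit:
move_arm:
  targets: "1 4 -0.6 0 0 0 0;1 4 -0.6 0 0 0 0;1 4 -0.6 0 0 0 0;1 4 -0.6 0 0 0 0;1 4 -0.6 0 0 0 0"

```text
clock: 11.17
eef_pos: [552.9, 151.0, 289.8]
tool_rot: [-3.139, -0.003, 1.226]
force: [1.2, -0.7, 0.7]
width: 85.4
gripper_force: 0.0
```

Emit:
move_arm:
  targets: "1 4 -0.7 0 0 0 0;1 4 -0.7 0 0 0 0;1 4 -0.7 0 0 0 0;1 4 -0.7 0 0 0 0;1 0 0 0 0 0 0"

```text
clock: 11.58
eef_pos: [578.2, 320.5, 289.8]
tool_rot: [-3.135, -0.01, 1.238]
force: [-1.5, 1.1, 0.7]
width: 85.1
gripper_force: 0.0
```

Emit:
move_arm:
  targets: "1 0 0 4 0 0 0;1 0 0 4 0 0 0;1 0 0 4 0 0 0;1 0 0 0 0 0 0;1 0 0 0 0 0 0"

```text
clock: 12.0
eef_pos: [579.6, 308.9, 169.5]
tool_rot: [-3.137, 0.001, 1.227]
force: [0.5, 0.0, -0.2]
width: 85.2
gripper_force: 0.0
```

```bash
python3 - <<'E'
from h import *
import pickle
d=cam("wrist"); save(d,"w6.png"); pickle.dump(d,open("w6.pkl","wb"))
print(proj(d,[[580.7,310.7,118]])); a=np.linspace(0,6.28,40); p=proj(d,np.c_[580.7+19*np.cos(a),310.7+19*np.sin(a),0*a+118]); print(p.min(0),p.max(0))
go([580.7,310.7,96],yaw=70)
E
```

```text
[[329.63946334 263.17937288]]
[293.20992731 228.06939853] [366.12245422 296.51512324]
t 12.1 p [581.5 310.4 172.5] rpy [-179.9   -0.3   70.3] w 85.6 F [-0.2  0.4  1. ] q [-0.3   0.73 -0.4   1.54  0.32  0.93 -1.15]
turn [-0.1 -0.3  0.3]
[580.7, 310.7, 96] cm [-0.03 -0.07  7.65] rows 2 each [-0.02 -0.04  3.82]
```

View pics/w6.png

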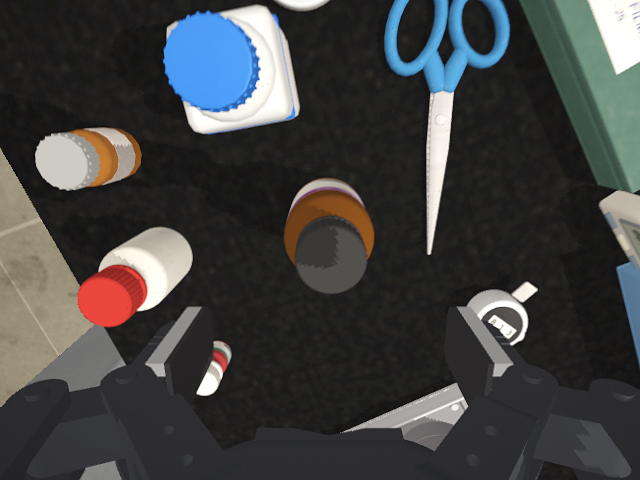

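The black cap top is centred near (331,259), against (330,263) predicted, so it is about 2 mm forward along tool x. Clearances look good. Descend and grasp.

Emit:
move_arm:
  targets: "1 0.1 -0.05 3.5 0 0 0;1 0 0 3 0 0 0;1 0 0 1.1 0 0 0;1 0 0 0 0 0 0;1 0 0 0 0 0 0"

```text
clock: 12.47
eef_pos: [582.8, 312.6, 98.7]
tool_rot: [3.14, -0.007, 1.226]
force: [0.5, 0.6, 1.3]
width: 85.2
gripper_force: 0.0
```

Emit:
move_arm:
  targets: "-1 0 0 0 0 0 0;-1 0 0 0 0 0 0;-1 0 0 0 0 0 0;-1 0 0 0 0 0 0;-1 0 0 0 0 0 0"

```text
clock: 12.88
eef_pos: [582.3, 312.6, 98.3]
tool_rot: [3.14, -0.007, 1.227]
force: [-0.9, 0.3, 6.2]
width: 35.4
gripper_force: 59.7
```

Emit:
move_arm:
  targets: "-1 0 0 0 0 0 0;-1 0 0 0 0 0 0;-1 0 0 -0.5 0 0 0;-1 0 0 -1 0 0 0;-1 0 0 0 0 0 0"

```text
clock: 13.3
eef_pos: [582.5, 312.2, 113.5]
tool_rot: [3.14, -0.007, 1.226]
force: [-0.3, 0.4, -1.3]
width: 35.3
gripper_force: 60.3
```

Emit:
move_arm:
  targets: "-1 0 0 -3 0 0 0;-1 0 0 -4 0 0 0;-1 0 0 -4 0 0 0;-1 0 0 -4 0 0 0;-1 0 0 -2 0 0 0"

```text
clock: 13.72
eef_pos: [582.8, 312.2, 287.4]
tool_rot: [3.137, -0.011, 1.226]
force: [1.4, 0.6, -1.5]
width: 35.0
gripper_force: 61.1
```

Emit:
move_arm:
  targets: "-1 -1.5 0.6 0 0 0 0;-1 -2.5 1 0 0 0 0;-1 -3.5 1.4 0 0 0 0;-1 -3.5 1.4 0 0 0 0;-1 -3.5 1.4 0 0 0 0"

```text
clock: 14.13
eef_pos: [586.5, 153.2, 281.0]
tool_rot: [3.142, -0.005, 1.227]
force: [0.7, 0.3, -1.5]
width: 35.5
gripper_force: 61.1
```

```bash
python3 - <<'E'
from h import *
go([595.7,62,284],[595.7,62,165],yaw=70)
E
```

```text
t 14.1 p [586.5 153.2 281. ] rpy [180.   -0.3  70.3] w 35.5 F [ 0.7  0.3 -1.5] q [-0.02  0.54 -0.44  1.58  0.25  1.08 -0.87]
turn [ 0.  -0.3  0.3]
[595.7, 62, 284] cm [-8.28  3.94 -0.34] rows 3 each [-2.76  1.31 -0.11]
[595.7, 62, 165] cm [-0.06 -0.   11.9 ] rows 3 each [-0.02 -0.    3.97]
```

Emit:
move_arm:
  targets: "-1 -3 1.4 0 0 0 0;-1 -2.5 1.2 0 0 0 0;-1 -1.6 0.8 0 0 0 0;-1 0 0 0 0 0 0;-1 0 0 0 0 0 0"

```text
clock: 14.55
eef_pos: [595.0, 74.9, 280.5]
tool_rot: [-3.141, -0.005, 1.223]
force: [-0.5, 0.6, -3.3]
width: 35.2
gripper_force: 61.1
```

```bash
python3 - <<'E'
from h import *
import pickle
go([595.7,62,165],yaw=70)
d=cam("wrist"); save(d,"w7.png"); pickle.dump(d,open("w7.pkl","wb"))
st=read_state()["eef_pos"]; z=st[2]-98.3+118
im=d["color"].astype(int).sum(2)[200:420,230:430]; 
print(proj(d,[[st[0],st[1],z]]),z)
E
```

```text
t 14.6 p [595.   74.9 280.5] rpy [-180.    -0.3   70.1] w 35.2 F [-0.5  0.6 -3.3] q [ 0.11  0.53 -0.44  1.6   0.25  1.07 -0.75]
turn [-0.  -0.3  0.1]
[595.7, 62, 165] cm [-1.24  0.5  11.55] rows 3 each [-0.41  0.17  3.85]
[[325.71958033 334.80057037]] 300.3623441490418
```

View pics/w7.png

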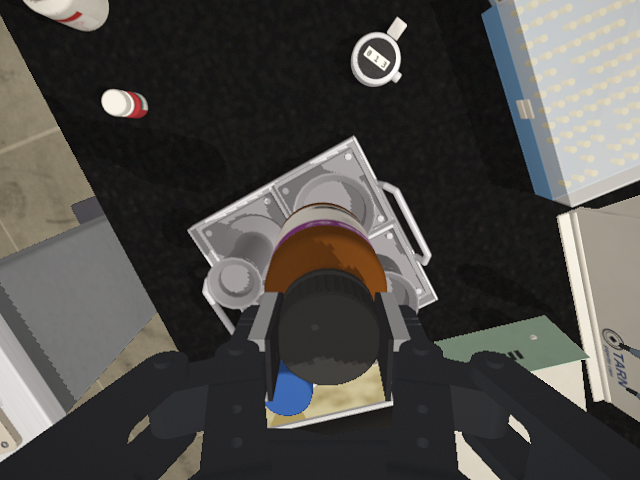

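The bottle hangs upright with its cap centre near (329,330), in line with the TCP. Continue to the adapter.

Emit:
move_arm:
  targets: "-1 -1.3 0.5 0 0 0 0;-1 0 0 3 0 0 0;-1 0 0 4 0 0 0;-1 0 0 3 0 0 0;-1 0 0 0.5 0 0 0"

```text
clock: 15.02
eef_pos: [591.5, 63.0, 170.5]
tool_rot: [-3.133, -0.001, 1.229]
force: [-0.9, -0.1, -3.6]
width: 35.3
gripper_force: 61.2
```

Emit:
move_arm:
  targets: "-1 0 0 0 0 0 0;-1 0 0 0 0 0 0;-1 0 0 0 0 0 0"

```text
clock: 15.27
eef_pos: [597.3, 64.1, 177.9]
tool_rot: [3.138, -0.008, 1.227]
force: [0.3, 0.8, -2.1]
width: 35.5
gripper_force: 61.2
```

Emit:
move_arm:
  targets: "-1 -0.2 -0.1 0.7 0 0 0;-1 0 0 0.6 0 0 0;-1 0 0 0.5 0 0 0;-1 0 0 0.4 0 0 0;-1 0 0 0 0 0 0"

```text
clock: 15.68
eef_pos: [593.3, 61.5, 152.5]
tool_rot: [-3.14, -0.004, 1.226]
force: [-0.2, 0.2, -2.3]
width: 35.5
gripper_force: 61.2
```

Emit:
move_arm:
  targets: "-1 0 0 0.4 0 0 0;-1 0 0 0.4 0 0 0;-1 0 0 0.4 0 0 0;-1 0 0 0 0 0 0;-1 0 0 0 0 0 0"

```text
clock: 16.1
eef_pos: [595.4, 61.5, 141.8]
tool_rot: [3.139, -0.006, 1.226]
force: [3.2, -1.0, -1.6]
width: 34.8
gripper_force: 60.7
```

Emit:
move_arm:
  targets: "-1 0 0 0.3 0 0 0;-1 0 0 0.3 0 0 0;-1 0 0 0 0 0 0"

```text
clock: 16.35
eef_pos: [595.6, 61.4, 135.6]
tool_rot: [3.138, -0.006, 1.226]
force: [6.1, -0.6, -2.1]
width: 35.5
gripper_force: 60.4
```

Emit:
move_arm:
  targets: "-1 0.05 0.12 0 0 0 0;-1 0 0 0.2 0 0 0;-1 0 0 0.2 0 0 0;-1 0 0 0 0 0 0"

```text
clock: 16.68
eef_pos: [596.0, 61.6, 131.3]
tool_rot: [3.14, -0.006, 1.226]
force: [5.4, -0.7, -1.7]
width: 35.8
gripper_force: 60.5
```

Emit:
move_arm:
  targets: "-1 0 0 0.2 0 0 0;-1 0 0 0.1 0 0 0;-1 0 0 0 0 0 0"

```text
clock: 16.93
eef_pos: [596.0, 61.8, 128.5]
tool_rot: [3.14, -0.006, 1.226]
force: [4.6, -1.1, -1.0]
width: 35.3
gripper_force: 60.6
```

Emit:
move_arm:
  targets: "-1 0 0 0.15 0 0 0;-1 0 0 0 0 0 0"

```text
clock: 17.1
eef_pos: [596.5, 62.6, 128.3]
tool_rot: [3.139, -0.007, 1.227]
force: [4.1, 0.1, 5.6]
width: 35.3
gripper_force: 61.7
```

Emit:
move_arm:
  targets: "-1 0.05 0.15 0 0 0 0;-1 0 0 0.1 0 0 0;-1 0 0 0 0 0 0"

```text
clock: 17.35
eef_pos: [597.1, 62.9, 128.2]
tool_rot: [3.141, -0.006, 1.227]
force: [-0.5, -0.3, 15.9]
width: 34.9
gripper_force: 62.7
```

Emit:
move_arm:
  targets: "-1 0 0 -0.1 0 0 0;1 0 0 0 0 0 0;1 0 0 0 0 0 0;1 0 0 0 0 0 0;1 0 0 0 0 0 0"

```text
clock: 17.77
eef_pos: [595.5, 61.9, 126.2]
tool_rot: [-3.139, -0.004, 1.227]
force: [0.1, 0.1, -0.2]
width: 81.4
gripper_force: 0.0
```

Emit:
move_arm:
  targets: "1 0 0 -2 0 0 0;1 0 0 -4 0 0 0;1 0 0 -4 0 0 0;1 0 0 -4 0 0 0;1 0 0 -2 0 0 0"

```text
clock: 18.18
eef_pos: [597.8, 61.9, 291.6]
tool_rot: [3.137, -0.008, 1.227]
force: [1.6, -0.0, 0.5]
width: 85.4
gripper_force: 0.0
```

```bash
python3 - <<'E'
from h import *
import pickle
t=cam("top"); s=cam("scene"); pickle.dump((t,s),open("b3.pkl","wb"))
m=(t["color"].astype(int)[225:240+60,230:290,0]-t["color"].astype(int)[225:285+15,230:290,1]>70); ys,xs=np.nonzero(m); print("red cap top",xs.mean()+230,ys.mean()+225,"pred",proj(t,[[442.1,322.8,96]]))
p=proj(t,[[596,62.3,147]])[0]; print("med cap pred",p)
# dark cap centroid near prediction, restricted to unoccluded
x,y=p.round().astype(int); im=t["color"].astype(int)[y-25:y+25,x-25:x+25]; mm=(im.max(2)<75); n,l,st,c=cv2.connectedComponentsWithStats(mm.astype(np.uint8)); print([(st[i].tolist(),(c[i]+[x-25,y-25]).round(1)) for i in range(1,n) if st[i,4]>60])
go([442,322.8,270],[442,322.8,170],yaw=70)
E
```

```text
red cap top 252.4181818181818 296.33636363636367 pred [[252.58370063 301.21270515]]
med cap pred [397.63774819 203.69593273]
[([0, 0, 50, 39, 1281], array([397.9, 194.5])), ([5, 30, 28, 20, 119], array([391.8, 223.3]))]
t 18.3 p [598.5  61.9 291.2] rpy [179.6  -0.5  70.3] w 85.7 F [ 0.2 -0.3  0.5] q [ 0.13  0.52 -0.45  1.58  0.24  1.08 -0.72]
turn [ 0.4 -0.5  0.3]
[442, 322.8, 270] cm [ 19.25 -23.55   2.14] rows 8 each [ 2.41 -2.94  0.27]
[442, 322.8, 170] cm [-0.09 -0.06 10.  ] rows 3 each [-0.03 -0.02  3.33]
```

Emit:
move_arm:
  targets: "1 2.4 -2.9 0.3 0 0 0;1 2.4 -2.9 0.3 0 0 0;1 2.4 -2.9 0.3 0 0 0;1 2.4 -2.9 0.3 0 0 0;1 2.4 -2.9 0.3 0 0 0"

```text
clock: 18.7
eef_pos: [498.4, 223.6, 270.9]
tool_rot: [-3.139, -0.003, 1.226]
force: [0.3, 0.4, -0.3]
width: 85.1
gripper_force: 0.0
```

Emit:
move_arm:
  targets: "1 2.4 -2.9 0.3 0 0 0;1 2.4 -3 0.2 0 0 0;1 2.4 -3 0.2 0 0 0;1 0 0 3.5 0 0 0;1 0 0 3.5 0 0 0"

```text
clock: 19.12
eef_pos: [439.3, 324.7, 195.7]
tool_rot: [3.142, -0.008, 1.232]
force: [0.4, -1.1, -1.4]
width: 85.3
gripper_force: 0.0
```

Emit:
move_arm:
  targets: "1 0 0 3 0 0 0;1 0 0 0 0 0 0;1 0 0 0 0 0 0;1 0 0 0 0 0 0"

```text
clock: 19.45
eef_pos: [441.6, 321.8, 166.7]
tool_rot: [-3.142, -0.006, 1.226]
force: [0.1, -0.2, 0.6]
width: 85.5
gripper_force: 0.0
```

```bash
python3 - <<'E'
from h import *
import pickle
d=cam("wrist"); save(d,"w8.png"); c=d["color"].astype(int)
m=((c[:,:,0]-c[:,:,1]>90)&(c[:,:,1]<90)).astype(np.uint8); n,l,st,cc=cv2.connectedComponentsWithStats(m)
print([(st[i].tolist(),cc[i].round(1)) for i in range(1,n) if st[i,4]>500])
a=np.linspace(0,6.28,60); P=np.vstack([np.c_[442.1+17*np.cos(a),322.8+17*np.sin(a),0*a+z] for z in (96,78)]); p=proj(d,P); print(p.min(0),p.max(0))
go([442,322.8,75],yaw=70)
t=cam("top"); p=proj(t,[[596,62.3,147]])[0]; x,y=p.round().astype(int); im=t["color"].astype(int)[y-25:y+25,x-25:x+25]; mm=(im.max(2)<75); n,l,st,c=cv2.connectedComponentsWithStats(mm.astype(np.uint8)); print(p,[(st[i].tolist(),(c[i]+[x-25,y-25]).round(1)) for i in range(1,n) if st[i,4]>60])
E
```

```text
[([297, 215, 58, 64, 907], array([321.3, 236.5]))]
[298.73680636 217.21439643] [358.56614138 281.43375079]
t 19.5 p [442.1 322.1 167.4] rpy [179.9  -0.4  70.3] w 85.4 F [ 0.2  0.6 -0.4] q [-0.4   0.59 -0.42  1.87  0.34  0.74 -1.36]
turn [ 0.1 -0.4  0.3]
[442, 322.8, 75] cm [-0.   -0.04  9.24] rows 3 each [-0.   -0.01  3.08]
[397.63774819 203.69593273] [([0, 0, 50, 21, 452], array([388.6, 185.1])), ([12, 7, 38, 32, 615], array([399.6, 200.8]))]
```

Emit:
move_arm:
  targets: "1 0.1 0 3.5 0 0 0;1 0 0 3.5 0 0 0;1 0 0 2.2 0 0 0;1 0 0 0 0 0 0;1 0 0 0 0 0 0"

```text
clock: 19.97
eef_pos: [442.2, 323.0, 74.8]
tool_rot: [3.141, -0.006, 1.226]
force: [0.3, 0.7, -0.1]
width: 85.5
gripper_force: 0.0
```

Emit:
move_arm:
  targets: "-1 0 0 0 0 0 0;-1 0 0 0 0 0 0;-1 0 0 0 0 0 0;-1 0 0 0 0 0 0;-1 0 0 0 0 0 0"

```text
clock: 20.38
eef_pos: [442.4, 323.7, 75.5]
tool_rot: [3.141, -0.008, 1.226]
force: [-0.9, 0.5, 4.7]
width: 30.7
gripper_force: 58.9
```

Emit:
move_arm:
  targets: "-1 0 0 0 0 0 0;-1 0 0 0 0 0 0;-1 0 0 -0.5 0 0 0;-1 0 0 -1 0 0 0;-1 0 0 0 0 0 0"

```text
clock: 20.8
eef_pos: [442.7, 323.4, 90.9]
tool_rot: [3.14, -0.008, 1.226]
force: [-0.0, 0.4, -0.0]
width: 30.9
gripper_force: 59.5
```

Emit:
move_arm:
  targets: "-1 0 0 -3 0 0 0;-1 0 0 -4 0 0 0;-1 0 0 -4 0 0 0;-1 0 0 -4 0 0 0;-1 0 0 -3.5 0 0 0"

```text
clock: 21.22
eef_pos: [441.4, 321.8, 276.9]
tool_rot: [3.141, -0.007, 1.227]
force: [0.6, 0.0, -1.2]
width: 30.6
gripper_force: 59.9
```

```bash
python3 - <<'E'
from h import *
go([611,-33.2,276],[611,-33.2,170],yaw=70)
E
```

```text
t 21.2 p [441.4 321.8 276.9] rpy [180.   -0.4  70.3] w 30.6 F [ 0.6  0.  -1.2] q [-0.35  0.46 -0.49  1.75  0.25  0.99 -1.28]
turn [ 0.  -0.4  0.3]
[611, -33.2, 276] cm [-27.7   27.94  -0.07] rows 10 each [-2.77  2.79 -0.01]
[611, -33.2, 170] cm [-7.00e-02 -1.00e-02  1.06e+01] rows 3 each [-0.02 -0.    3.53]
```

Emit:
move_arm:
  targets: "-1 -1.5 1.5 -0.5 0 0 0;-1 -2.5 2.5 -0.5 0 0 0;-1 -2.8 2.8 0 0 0 0;-1 -2.8 2.8 0 0 0 0;-1 -2.8 2.8 0 0 0 0"

```text
clock: 21.63
eef_pos: [516.7, 161.4, 283.9]
tool_rot: [3.141, -0.005, 1.227]
force: [0.8, -0.3, -0.9]
width: 30.8
gripper_force: 59.9
```

Emit:
move_arm:
  targets: "-1 -2.8 2.8 0 0 0 0;-1 -2.8 2.8 0 0 0 0;-1 -2.8 2.8 0 0 0 0;-1 -2.8 2.8 0 0 0 0;-1 -2.5 2.6 0 0 0 0"

```text
clock: 22.05
eef_pos: [600.4, -15.4, 282.9]
tool_rot: [3.141, -0.004, 1.225]
force: [0.3, 0.3, -0.6]
width: 30.9
gripper_force: 59.9
```

Emit:
move_arm:
  targets: "-1 -1.6 1.7 0 0 0 0;-1 0 0 0 0 0 0;-1 0 0 0 0 0 0;-1 0 0 0 0 0 0"

```text
clock: 22.38
eef_pos: [610.1, -32.1, 282.6]
tool_rot: [-3.141, -0.006, 1.227]
force: [0.4, 0.6, -1.3]
width: 31.2
gripper_force: 59.9
```

```bash
python3 - <<'E'
from h import *
go([611,-33.2,170],yaw=70)
d=cam("wrist"); save(d,"w9.png"); c=d["color"].astype(int)
m=((c[:,:,0]-c[:,:,1]>60)&(c[:,:,1]<90)).astype(np.uint8); n,l,st,cc=cv2.connectedComponentsWithStats(m)
print([(st[i].tolist(),cc[i].round(1)) for i in range(1,n) if st[i,4]>500])
x,y,z=read_state()["eef_pos"]; a=np.linspace(0,6.28,60); P=np.vstack([np.c_[x+17*np.cos(a),y+17*np.sin(a),0*a+z-75.2+k] for k in (96,78)]); p=proj(d,P); print(p.min(0),p.max(0))
E
```

```text
t 22.4 p [610.1 -32.1 282.6] rpy [-179.9   -0.4   70.3] w 31.2 F [ 0.4  0.6 -1.3] q [ 0.28  0.55 -0.44  1.56  0.25  1.09 -0.56]
turn [-0.1 -0.4  0.3]
[611, -33.2, 170] cm [-0.14  0.14 11.26] rows 3 each [-0.05  0.05  3.75]
[([284, 274, 90, 106, 7838], array([328.2, 327.4]))]
[278.46159958 274.72644904] [376.20500317 381.1973196 ]
```

Emit:
move_arm:
  targets: "-1 -0.1 0.1 3 0 0 0;-1 0 0 3.5 0 0 0;-1 0 0 3 0 0 0;-1 0 0 1.5 0 0 0;-1 0 0 0 0 0 0"

```text
clock: 22.85
eef_pos: [608.2, -32.2, 169.1]
tool_rot: [-3.134, -0.003, 1.229]
force: [-0.4, -0.4, -1.0]
width: 30.9
gripper_force: 59.9
```

Emit:
move_arm:
  targets: "-1 0 0 0 0 0 0;-1 0 0 0 0 0 0"

```text
clock: 23.02
eef_pos: [612.4, -32.7, 174.2]
tool_rot: [3.139, -0.007, 1.228]
force: [-0.0, -0.2, -0.0]
width: 30.8
gripper_force: 59.9
```

Emit:
move_arm:
  targets: "-1 0 0 0.5 0 0 0;-1 0 0 0.5 0 0 0;-1 0 0 0.4 0 0 0;-1 0 0 0.3 0 0 0;-1 0 0 0 0 0 0"

```text
clock: 23.43
eef_pos: [610.9, -34.0, 154.9]
tool_rot: [-3.141, -0.005, 1.226]
force: [-0.4, -0.2, -0.8]
width: 31.2
gripper_force: 59.9
```

Emit:
move_arm:
  targets: "-1 0 0 0.3 0 0 0;-1 0 0 0.3 0 0 0;-1 0 0 0 0 0 0;-1 0 0 0 0 0 0"

```text
clock: 23.77
eef_pos: [611.3, -33.8, 149.4]
tool_rot: [-3.141, -0.005, 1.226]
force: [-0.2, 0.6, -1.3]
width: 31.1
gripper_force: 59.9
```

Emit:
move_arm:
  targets: "-1 0 0 0.3 0 0 0;-1 0 0 0.3 0 0 0;-1 0 0 0.3 0 0 0;-1 0 0 0 0 0 0"

```text
clock: 24.1
eef_pos: [611.0, -33.8, 139.8]
tool_rot: [-3.141, -0.005, 1.226]
force: [-0.4, -0.7, -1.8]
width: 30.9
gripper_force: 59.9
```

Emit:
move_arm:
  targets: "-1 0 0 0.3 0 0 0;-1 0 0 0.3 0 0 0;-1 0 0 0.2 0 0 0;-1 0 0 0 0 0 0"

```text
clock: 24.43
eef_pos: [611.1, -33.8, 132.0]
tool_rot: [-3.141, -0.005, 1.226]
force: [-0.2, -0.4, -0.9]
width: 31.0
gripper_force: 59.9
```

Emit:
move_arm:
  targets: "-1 0 0 0.2 0 0 0;-1 0 0 0.1 0 0 0;-1 0 0 0 0 0 0"

```text
clock: 24.68
eef_pos: [611.4, -33.7, 129.4]
tool_rot: [-3.141, -0.005, 1.226]
force: [0.3, 0.2, -0.6]
width: 30.9
gripper_force: 59.9
```

Emit:
move_arm:
  targets: "-1 0 0 0.1 0 0 0;-1 0 0 0.1 0 0 0;-1 0 0 0 0 0 0"

```text
clock: 24.93
eef_pos: [611.6, -33.7, 127.6]
tool_rot: [3.141, -0.005, 1.227]
force: [-0.3, 0.3, -0.4]
width: 30.8
gripper_force: 59.9
```

Emit:
move_arm:
  targets: "-1 0 0 0.1 0 0 0;-1 0 0 0 0 0 0"

```text
clock: 25.1
eef_pos: [611.8, -33.4, 127.5]
tool_rot: [3.141, -0.006, 1.227]
force: [-1.2, 0.1, 4.4]
width: 31.3
gripper_force: 60.5
```

Emit:
move_arm:
  targets: "-1 0 0 0.1 0 0 0;-1 0 0 0 0 0 0"

```text
clock: 25.27
eef_pos: [611.9, -33.3, 127.5]
tool_rot: [3.14, -0.006, 1.227]
force: [-3.4, 0.6, 11.3]
width: 31.2
gripper_force: 61.2
```

Emit:
move_arm:
  targets: "-1 0 0 -0.1 0 0 0;1 0 0 0 0 0 0;1 0 0 0 0 0 0;1 0 0 0 0 0 0;1 0 0 0 0 0 0"

```text
clock: 25.68
eef_pos: [611.4, -33.7, 126.4]
tool_rot: [-3.141, -0.005, 1.226]
force: [0.5, 0.6, -0.9]
width: 77.4
gripper_force: 0.0
```

Emit:
move_arm:
  targets: "1 0 0 -2 0 0 0;1 0 0 -4 0 0 0;1 0 0 -4 0 0 0;1 0 0 -4 0 0 0;1 0 0 -1 0 0 0"

```text
clock: 26.1
eef_pos: [614.5, -33.9, 283.3]
tool_rot: [3.131, -0.009, 1.226]
force: [1.4, 0.6, 0.5]
width: 85.8
gripper_force: 0.0
```

```bash
python3 - <<'E'
from h import *
go([445.1,223.9,275],[445.1,223.9,120],yaw=70)
E
```

```text
t 26.1 p [614.5 -33.9 283.3] rpy [179.4  -0.5  70.3] w 85.8 F [1.4 0.6 0.5] q [ 0.28  0.55 -0.44  1.56  0.25  1.08 -0.56]
turn [ 0.6 -0.5  0.3]
[445.1, 223.9, 275] cm [ 18.53 -24.66   0.75] rows 8 each [ 2.32 -3.08  0.09]
[445.1, 223.9, 120] cm [-0.14 -0.16 15.5 ] rows 4 each [-0.04 -0.04  3.87]
```

Emit:
move_arm:
  targets: "1 2.3 -3.1 0.1 0 0 0;1 2.3 -3.1 0.1 0 0 0;1 2.3 -3.1 0.1 0 0 0;1 2.3 -3.1 0.1 0 0 0;1 2.3 -3.1 0.1 0 0 0"

```text
clock: 26.52
eef_pos: [503.0, 127.3, 272.1]
tool_rot: [3.141, -0.005, 1.226]
force: [0.5, 0.9, -0.3]
width: 85.4
gripper_force: 0.0
```

Emit:
move_arm:
  targets: "1 2.3 -3.1 0.1 0 0 0;1 2.3 -3 0.1 0 0 0;1 2.2 -2.8 0 0 0 0;1 0 0 3.8 0 0 0;1 0 0 3.8 0 0 0"

```text
clock: 26.93
eef_pos: [443.9, 224.4, 195.8]
tool_rot: [3.137, -0.011, 1.231]
force: [1.0, -0.9, -1.8]
width: 85.7
gripper_force: 0.0
```

Emit:
move_arm:
  targets: "1 0 0 3.8 0 0 0;1 0 0 3 0 0 0;1 0 0 1.5 0 0 0;1 0 0 0 0 0 0;1 0 0 0 0 0 0"

```text
clock: 27.35
eef_pos: [443.2, 221.1, 111.1]
tool_rot: [-3.14, -0.004, 1.227]
force: [1.2, 0.9, 0.3]
width: 85.7
gripper_force: 0.0
```

```bash
python3 - <<'E'
from h import *
d=cam("wrist"); save(d,"w10.png"); c=d["color"].astype(int)
m=(c.min(2)>150).astype(np.uint8)
a=np.linspace(0,6.28,60); p=proj(d,np.c_[445.1+12*np.cos(a),223.9+12*np.sin(a),0*a+48]); print(p.min(0),p.max(0))
n,l,st,cc=cv2.connectedComponentsWithStats(m); print([(st[i].tolist(),cc[i].round(1)) for i in range(1,n) if st[i,4]>300])
go([445.1,223.9,24],yaw=70)
t=cam("top"); c=t["color"].astype(int); m=((c[:,:,0]-c[:,:,1]>90)).astype(np.uint8); n,l,st,cc=cv2.connectedComponentsWithStats(m); print([(st[i].tolist(),cc[i].round(1)) for i in range(1,n) if st[i,4]>100 and cc[i][0]>230]); print(proj(t,[[611,-33.2,148],[596.3,62.3,148]]))
cv2.imwrite("pics/e1.png",np.hstack([cv2.resize(d["color"][200:,170:490,::-1],(400,350)),cv2.resize(t["color"][170:310,340:500,::-1],(400,350))]))
E
```

```text
[308.12416479 233.19851637] [351.89149589 274.6359272 ]
[([0, 0, 201, 407, 55081], array([ 75.6, 208.9])), ([630, 6, 10, 74, 361], array([636.2,  52.9])), ([307, 227, 42, 46, 1550], array([327.2, 249.3])), ([507, 278, 133, 110, 6729], array([580.7, 333.5])), ([457, 307, 56, 70, 1108], array([486.7, 341.2])), ([191, 347, 91, 104, 4780], array([233.8, 404.8])), ([386, 365, 82, 86, 4264], array([427.1, 406.8])), ([616, 366, 24, 24, 317], array([631.1, 377.4])), ([539, 461, 39, 19, 482], array([557.5, 471. ]))]
t 27.4 p [444.  221.5 112.1] rpy [180.   -0.3  70.3] w 84.7 F [ 0.1 -0.1  0.1] q [-0.27  0.62 -0.37  2.05  0.41  0.54 -1.27]
turn [ 0.  -0.3  0.3]
[445.1, 223.9, 24] cm [0.21 0.01 8.81] rows 3 each [0.07 0.   2.94]
[([442, 185, 19, 18, 264], array([451.1, 193.2]))]
[[451.53556177 193.33034192]
 [397.71680563 203.35046494]]
```

View pics/e1.png

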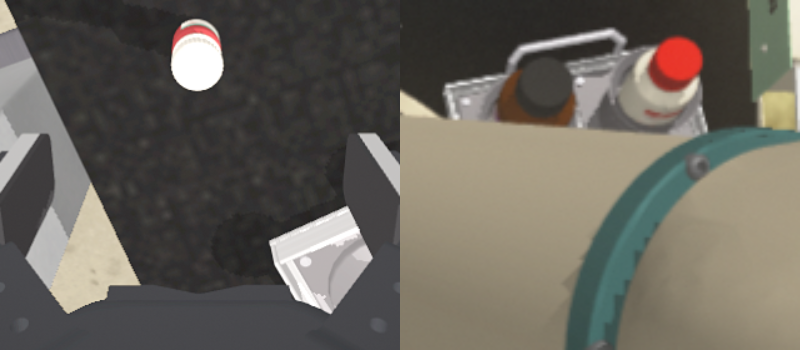

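The left half shows the vial cap near (328,252) in the full frame, within 1 mm of the prediction. The right half shows the medium and small caps at their predicted home positions, so both are upright. Grasp the vial.

Emit:
move_arm:
  targets: "1 0.25 0 3 0 0 0;1 0 0 3 0 0 0;1 0 0 2 0 0 0;1 0 0 0.8 0 0 0;1 0 0 0 0 0 0"

```text
clock: 27.87
eef_pos: [444.6, 223.8, 23.3]
tool_rot: [-3.141, -0.005, 1.227]
force: [-0.9, 0.2, 0.7]
width: 85.7
gripper_force: 0.0
```

Emit:
move_arm:
  targets: "1 0 0 0 0 0 0;-1 0 0 0 0 0 0;-1 0 0 0 0 0 0;-1 0 0 0 0 0 0;-1 0 0 0 0 0 0"

```text
clock: 28.28
eef_pos: [445.2, 223.9, 24.4]
tool_rot: [3.141, -0.006, 1.226]
force: [0.2, -0.7, 0.3]
width: 39.1
gripper_force: 0.0
```

Emit:
move_arm:
  targets: "-1 0 0 0 0 0 0;-1 0 0 0 0 0 0;-1 0 0 0 0 0 0;-1 0 0 -0.5 0 0 0;-1 0 0 0 0 0 0"

```text
clock: 28.7
eef_pos: [444.9, 223.9, 29.2]
tool_rot: [3.141, -0.006, 1.226]
force: [-0.4, 0.3, -0.7]
width: 20.4
gripper_force: 58.3
```

Emit:
move_arm:
  targets: "-1 0 0 -2 0 0 0;-1 0 0 -4 0 0 0;-1 0 0 -4 0 0 0;-1 0 0 -4 0 0 0;-1 0 0 -3 0 0 0"

```text
clock: 29.12
eef_pos: [444.6, 223.3, 201.6]
tool_rot: [3.14, -0.007, 1.227]
force: [1.3, 0.4, 0.0]
width: 20.2
gripper_force: 58.4
```

Emit:
move_arm:
  targets: "-1 0 0 0 0 0 0;-1 0 0 0 0 0 0"

```text
clock: 29.28
eef_pos: [445.4, 223.2, 200.4]
tool_rot: [3.138, -0.008, 1.226]
force: [-0.1, -0.9, -0.6]
width: 20.5
gripper_force: 58.4
```

```bash
python3 - <<'E'
from h import *
go([501,48.2,200],[501,48.2,160],yaw=70)
E
```

```text
t 29.3 p [445.4 223.2 200.4] rpy [179.8  -0.5  70.2] w 20.5 F [-0.1 -0.9 -0.6] q [-0.19  0.49 -0.47  1.97  0.31  0.75 -1.19]
turn [ 0.2 -0.5  0.2]
[501, 48.2, 200] cm [-14.59  11.15  -0.04] rows 5 each [-2.92  2.23 -0.01]
[501, 48.2, 160] cm [-0.03 -0.01  4.  ] rows 1 each [-0.03 -0.01  4.  ]
```

Emit:
move_arm:
  targets: "-1 -1.5 1.1 0 0 0 0;-1 -2.8 2.1 0 0 0 0;-1 -3 2.3 0 0 0 0;-1 -3 2.3 0 0 0 0;-1 -2.5 1.9 0 0 0 0"

```text
clock: 29.7
eef_pos: [491.7, 66.5, 196.3]
tool_rot: [-3.139, -0.003, 1.225]
force: [0.8, -0.4, -0.4]
width: 19.9
gripper_force: 58.4
```

Emit:
move_arm:
  targets: "-1 -1.8 1.4 0 0 0 0;-1 0 0 0 0 0 0;-1 0 0 0 0 0 0;-1 0 0 0 0 0 0;-1 0 0 0 0 0 0"

```text
clock: 30.12
eef_pos: [498.7, 49.5, 197.3]
tool_rot: [-3.14, -0.005, 1.229]
force: [1.1, 0.0, -0.1]
width: 20.2
gripper_force: 58.4
```

```bash
python3 - <<'E'
from h import *
go([501,48.2,160],yaw=70)
d=cam("wrist"); c=d["color"].astype(int); x,y,z=read_state()["eef_pos"]
a=np.linspace(0,6.28,60); f=lambda X,Y,Z,r:(lambda p:(p.min(0).round(1),p.max(0).round(1)))(proj(d,np.c_[X+r*np.cos(a),Y+r*np.sin(a),0*a+Z]))
print("vial cap pred",f(x,y,z-24.4+48,12)); print("rim pred",f(501,48.2,117,24))
save(d,"w11.png",(220,180,440,400),2.7)
E
```

```text
t 30.1 p [498.7  49.5 197.3] rpy [-179.9   -0.3   70.4] w 20.2 F [ 1.1  0.  -0.1] q [ 0.18  0.5  -0.48  1.96  0.32  0.76 -0.82]
turn [-0.1 -0.3  0.4]
[501, 48.2, 160] cm [-0.07  0.27  3.72] rows 1 each [-0.07  0.27  3.72]
vial cap pred (array([293.3, 313.4]), array([363.6, 375.4]))
rim pred (array([292.5, 211.5]), array([373.6, 288.5]))
```

View pics/w11.png

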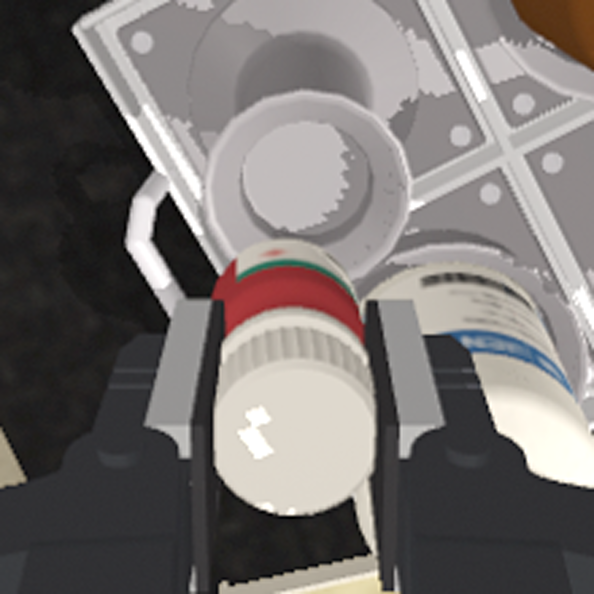

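The vial cap (329,341) and rim (334,250) match the predictions within about 1 mm. Shift slightly and descend.

Emit:
move_arm:
  targets: "-1 -0.15 0.25 1 0 0 0;-1 0 0 1.5 0 0 0;-1 0 0 1.3 0 0 0;-1 0 0 0.5 0 0 0;-1 0 0 0 0 0 0"

```text
clock: 30.58
eef_pos: [500.3, 46.3, 153.3]
tool_rot: [-3.139, -0.004, 1.228]
force: [0.2, 0.2, -1.0]
width: 20.5
gripper_force: 58.4
```

Emit:
move_arm:
  targets: "-1 0 0 0 0 0 0;-1 0 0 0 0 0 0;-1 0 0 0 0 0 0"

```text
clock: 30.83
eef_pos: [501.9, 46.2, 155.4]
tool_rot: [3.14, -0.006, 1.227]
force: [0.5, -0.6, 0.1]
width: 20.2
gripper_force: 58.4
```

Emit:
move_arm:
  targets: "-1 0.06 -0.12 0.5 0 0 0;-1 0 0 0.4 0 0 0;-1 0 0 0.3 0 0 0;-1 0 0 0 0 0 0;-1 0 0 0 0 0 0"

```text
clock: 31.25
eef_pos: [500.4, 47.0, 142.5]
tool_rot: [-3.141, -0.005, 1.227]
force: [-0.9, -0.1, -0.6]
width: 20.3
gripper_force: 58.4
```

Emit:
move_arm:
  targets: "-1 0 0 0.3 0 0 0;-1 0 0 0.3 0 0 0;-1 0 0 0 0 0 0;-1 0 0 0 0 0 0"

```text
clock: 31.58
eef_pos: [500.4, 47.0, 136.6]
tool_rot: [-3.141, -0.005, 1.226]
force: [0.0, 0.4, -0.7]
width: 20.2
gripper_force: 58.4
```

Emit:
move_arm:
  targets: "-1 0 0 0.2 0 0 0;-1 0 0 0.2 0 0 0;-1 0 0 0.2 0 0 0;-1 0 0 0 0 0 0"

```text
clock: 31.92
eef_pos: [500.3, 47.0, 130.4]
tool_rot: [-3.141, -0.005, 1.227]
force: [-0.6, -0.3, -0.8]
width: 20.0
gripper_force: 58.4
```

Emit:
move_arm:
  targets: "-1 0 0 0.2 0 0 0;-1 0 0 0.2 0 0 0;-1 0 0 0 0 0 0"

```text
clock: 32.17
eef_pos: [500.3, 47.0, 126.4]
tool_rot: [-3.141, -0.005, 1.226]
force: [0.6, -0.0, -0.4]
width: 20.3
gripper_force: 58.4
```

Emit:
move_arm:
  targets: "-1 0 0 0.1 0 0 0;-1 0 0 0.1 0 0 0;-1 0 0 0 0 0 0"

```text
clock: 32.42
eef_pos: [500.5, 47.1, 124.7]
tool_rot: [-3.141, -0.005, 1.226]
force: [0.5, 0.1, -0.9]
width: 19.7
gripper_force: 58.4
```

Emit:
move_arm:
  targets: "-1 0 0 0.1 0 0 0;-1 0 0 0 0 0 0"

```text
clock: 32.58
eef_pos: [500.7, 47.2, 124.2]
tool_rot: [3.141, -0.005, 1.227]
force: [-1.3, -0.7, 3.8]
width: 20.2
gripper_force: 58.9
```

Emit:
move_arm:
  targets: "-1 0 0 0.05 0 0 0;0.3 0 0 0 0 0 0;0.3 0 0 0 0 0 0;0.3 0 0 0 0 0 0;0.3 0 0 0 0 0 0"

```text
clock: 33.0
eef_pos: [500.5, 47.0, 123.2]
tool_rot: [-3.142, -0.005, 1.226]
force: [-0.2, 0.8, -0.6]
width: 55.4
gripper_force: 0.0
```

Emit:
move_arm:
  targets: "0.3 0 0 -0.5 0 0 0;0.3 0 0 -2 0 0 0;0.3 0 0 -4 0 0 0;0.3 0 0 -4 0 0 0;0.3 0 0 -4 0 0 0"

```text
clock: 33.42
eef_pos: [499.6, 46.5, 270.0]
tool_rot: [-3.14, -0.005, 1.227]
force: [1.3, -0.1, -0.1]
width: 55.2
gripper_force: 0.0
```

Emit:
move_arm:
  targets: "0.3 2 -3 -1 0 0 0;0.3 2 -3 0 0 0 0;0.3 2 -3 0 0 0 0;0.3 2 -3 0 0 0 0;0.3 2 -3 0 0 0 0"

```text
clock: 33.83
eef_pos: [391.7, 192.1, 279.4]
tool_rot: [3.141, -0.006, 1.226]
force: [0.5, 0.7, 0.5]
width: 55.7
gripper_force: 0.0
```

Emit:
move_arm:
  targets: "0.3 1 -1.5 0 0 0 0;0.3 0 0 0 0 0 0;0.3 0 0 0 0 0 0"

```text
clock: 34.08
eef_pos: [381.6, 206.2, 279.3]
tool_rot: [3.141, -0.005, 1.229]
force: [-0.0, -0.5, 0.2]
width: 55.7
gripper_force: 0.0
```

```bash
python3 - <<'E'
from h import *
go()
t=cam("top"); s=cam("scene")
a=np.linspace(0,6.28,60)
b=[(515.3,-47.3,12,135,22),(596.5,62.4,29.5,118,19),(611.4,-33.4,51.5,96,17),(500.6,47.5,99.5,48,12)]
out=[]
for d in (t,s):
    im=d["color"][:,:,::-1].copy(); raw=im.copy(); o=[]
    for x,y,z,h,r in b:
        p=proj(d,np.c_[x+r*np.cos(a),y+r*np.sin(a),0*a+z+h]); cv2.polylines(im,[np.round(p*16).astype(int).reshape(-1,1,2)],True,(0,255,0),1,cv2.LINE_AA,4)
    c=(350,170,490,310) if d is t else (310,90,490,270)
    out.append(cv2.resize(im[c[1]:c[3],c[0]:c[2]],(400,400)))
cv2.imwrite("pics/end.png",np.hstack(out))
E
```

```text
t 34.1 p [381.6 206.2 279.3] rpy [180.   -0.3  70.4] w 55.7 F [-0.  -0.5  0.2] q [-0.09  0.3  -0.6   2.01  0.21  0.89 -1.14]
```

View pics/end.png

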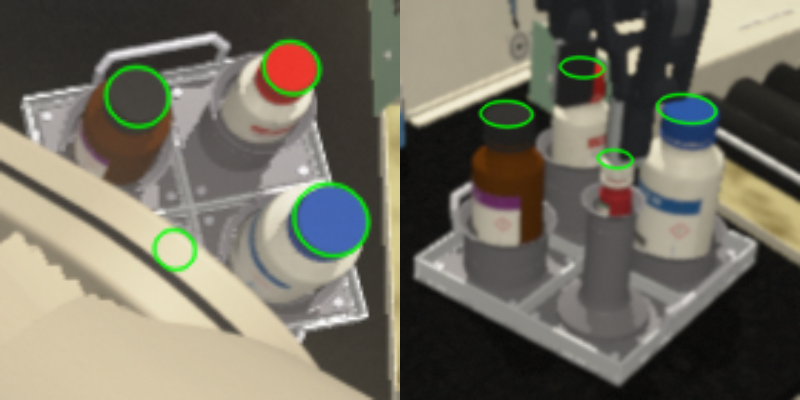

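```bash
python3 - <<'E'
from h import *
s=cam("scene"); x,y=500.6,47.5; a=np.linspace(0,6.28,90)
f=lambda Z,r:(lambda p:(p.min(0).round(1),p.max(0).round(1)))(proj(s,np.c_[x+r*np.cos(a),y+r*np.sin(a),0*a+Z]))
print("cap",f(147.5,12),"cap low",f(135.5,12),"rim",f(117,24))
for c in (402,406,410): print(c,[tuple(v) for v in s["color"][152:196:2,c].tolist()])
E
```

```text
cap (array([398.7, 157. ]), array([414.1, 165.1])) cap low (array([398.1, 163.5]), array([413.4, 171.7])) rim (array([389.7, 169.2]), array([419.9, 185.9]))
402 [(106, 70, 64), (106, 79, 73), (103, 98, 90), (106, 104, 97), (138, 134, 123), (231, 225, 207), (201, 193, 173), (164, 158, 142), (167, 161, 144), (172, 159, 143), (159, 150, 135), (116, 63, 58), (115, 30, 30), (122, 31, 32), (110, 35, 33), (77, 85, 70), (148, 142, 126), (155, 147, 135), (86, 85, 83), (86, 83, 82), (86, 83, 82), (88, 86, 85)]
406 [(122, 123, 118), (123, 123, 118), (124, 124, 120), (123, 124, 119), (124, 124, 120), (126, 126, 121), (151, 149, 139), (174, 168, 151), (166, 160, 144), (157, 145, 130), (166, 147, 132), (147, 113, 102), (122, 36, 36), (132, 34, 34), (128, 34, 35), (120, 32, 32), (119, 33, 32), (114, 42, 42), (77, 67, 66), (86, 83, 82), (88, 86, 84), (88, 85, 83)]
410 [(39, 40, 41), (35, 35, 36), (34, 34, 35), (31, 32, 33), (31, 32, 32), (87, 87, 84), (153, 150, 139), (175, 169, 152), (164, 158, 142), (156, 147, 131), (171, 158, 142), (140, 107, 96), (118, 34, 34), (130, 33, 34), (122, 33, 33), (117, 31, 31), (116, 31, 32), (112, 50, 50), (79, 73, 72), (84, 81, 80), (86, 83, 82), (87, 84, 83)]
```

The vial's cap edge and the cup rim are shifted by the same amount, about 3 px of known scene-camera bias, so the vial is fully home.

```bash
python3 -c "
from h import *
print(order.finish_job())"
```

```text
the job is handed in; nothing more can be done
None
```

The three round bottles and the control vial are standing upright and fully home in their matching adapters, the square bottle and amber vial were not touched, and the job was handed in at about 34 s.

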